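Tap a stuck lens carriage home with a mallet

ROBOT

A 6-joint arm with a two-finger parallel gripper is mounted at the origin on the work surface. World frame = base frame: x ahead of the robot, y to its left, z up, the work surface at z = 0. Lengths are in mm, angles in degrees, forces in N, time in s.
With the tool pointing down it reaches from about 300 to 850 mm from the base axis. Payload 4.2 kg.
Tool frame: the origin (TCP) lies at the very end of the fingers, on their centre line; the grasp point (between the pads) lies 19 mm behind it (env.grip_depth is the distance from the TCP to the grasp point, in mm); y points along the fingers, z is the direction in which the jaws open and shut, and the axes are right-handed (so a half turn about y gives the same grasp; the last joint's range is limited). The gripper opens to 91 mm and grips with 3 to 60 N. Pads are 32 mm wide; open, the fingers measure 118 mm over their backs; the gripper's body (76 mm by 178 mm) begins 60 mm behind the grasp point.
Start: joints at [75.516, 18.312, 89.639, -0, 72.044, -1.146], TCP at [132.655, 559.505, 213.976] pointing down, gripper open.
Joint ranges: [-177.97, 177.97], [-48.28, 115.42], [12.27, 149.76], [-77.06, 257.06], [2.81, 150.46], [-146.56, 146.56]. Speed limits (degrees/s): [147.25, 147.25, 180, 180, 180, 180].

INTERFACE

Orientations are given as [roll, pitch, yaw] about the fixed x, y, z axes, in that order (R = Rz(yaw) Ry(pitch) Rx(roll)).
In Python, from workcell import state, imaging, job, env gives the robot as it stands.
- The arm moves only by the shell command python3 -m pendant 'ROWS' [FORCE]. ROWS is JSON, a list of rows, each an object with "delta_pos": the shift along the tool's x, y, z in cm, a list of three; "twist": the turn, a rotation vector about the tool's x, y, z in degrees, a list of three; "grip": the opening in per cent of the stroke, from 0 (shut) to 100 (fully open). In form: [{"delta_pos": [tx, ty, tz], "twist": [wx, wy, wz], "grip": grip}, ...]. A call has exactly 5 rows; each row is the pose to reach, as a shift and turn from the pose commanded when the call began, along the tool's axes at that moment; what a row does not reach only later rows make up. A row lasts 1/10 s, in which the tool goes at most 50 mm and 8.59 degrees, less where a joint would pass 70% of its speed; a pose out of reach is approached as far as the arm can. A call with a gripper value outside its range is refused whole. The fingers move at their own pace and stop on an object; FORCE is the grip in N (left out, the last holds). Time passes only in rows, so rows that repeat a pose let the fingers close, or fill a call up. It gives the time, the measured TCP pose, the force and the opening at its end, in the units of the state.
- state(): the state, without advancing time (a new reading comes with each control period).
- imaging.grab_frame(name): name is "scene" or "top" or "wrist"; returns (picture, depth): 480x640x3 uint8, red, green, blue; 480x640 float32, mm along the optical axis (not along the pixel's ray), 0 where there is no reading.
- imaging.camera_info(name): a dict with "fx", "fy", "cx", "cy" (pixels), "R" (3x3) and "t" (3): a world point X has camera coordinates R X + t. Camera axes: x right, y down, z forward; pixel columns grow to the right and rows downward; lengths in mm; the calibration is good to about 2 mm. A picture is of the moment at which its call begins: read the wrist's pose just before it. camera_info takes no time and is no camera call; for the wrist camera it gives the pose at the moment of the call.
- job.job_done(): hands the job in, once; it reports no verdict.
The state is a dict: "time_s": time; "qpos": joint angles; "qvel": joint speeds; "effort": joint torques, N m; "ee_pos": TCP position; "ee_rot": TCP orientation; "force": force on the tool from outside, world axes, zero at the start; "torque": the same for the moment, N m; "gripper_width": finger opening in mm.
Only numpy, scipy, OpenCV 4.12 (cv2) and the standard library are available. Lean on these libraries where they do the work, as an engineer would, in place of code of your own. Each camera call takes 0.05 s, during which the arm holds its last target.

TASK

The lens carriage is stuck in its guide: take the small mallet by its handle and drive the carriage home with light taps of the mallet on its two brass lugs, alternating sides so that neither lug ever gets more than 5 mm ahead of the other, until both rear corners sit against the orange stops; then seat it with one firm push of about 22 N, held for a moment, on the left lug and after it one on the right. Never press harder than 26 N, tap only the lugs, and do not touch the carriage with the gripper or knock the lens. Then stand the mallet back on its black mat, head down, and leave everything else where it is.

Things in the scene. Friction and masses are not known exactly. Their poses are not given: they have to be found in the camera images.
- base: Aluminium guide base 170 (x) x 190 (y) x 20 mm, fixed. Origin: centre of its underside; x points from the lugs to the stops (driving direction, away from the robot), y left, z up. Dark rails along x at y = +-80 mm, tops 36 mm high. Orange stops at y = +-48 mm, faces at x = 62.5 mm, tops 56 mm high. In front of the lugs (x below -40 mm) lies a flat deck, 35 mm high, between the rails.
- carriage: Steel plate 85 x 130 x 12 mm (top 34 mm above the table) between the rails, with two brass lugs on its front edge. Origin: on the right lug's front face, 30 mm above the table; axes as the base's when square. Stuck by friction: about 9 N in +x on one lug moves that lug while the other stays as pivot, so the plate turns; no spring, it stays where left.
- lens_cell: Round steel lens cell with green band on the carriage, not to be struck: 67 mm diameter at its foot, 54 mm above, top 76 mm (glass 80 mm) above the table. Origin and axes are the carriage's; its centre line is at x = 48, y = 48 mm from there.
- lug_left: Left (y = +48 mm) brass lug. Origin: centre of its flat front face (towards base -x), 58 mm above the table; axes the carriage's. Lug 22 mm wide, 14 mm thick, face from 33 to 75 mm above the table. Fully home it is at x = -22.5 mm in the base frame (needed within 1.5 mm); there that side goes solid and force rises steeply. It starts 12.5 to 15.5 mm short of home.
- lug_right: The same for the right lug (y = -48 mm). The lugs are 96 mm apart between centres; one may start up to 2.3 mm ahead of the other.
- mallet: Small mallet, 0.18 to 0.35 kg, standing head down on its mat. Head 70 (x) x 34 (y) x 34 mm high, flat white faces at both ends of its x axis, 35 mm from the centre, either may be used. Handle: upright square bar 20 x 20 mm, sides along x and y, from 34 to 118 mm above the underside; grip it 75 to 80 mm up. Origin: centre of the head's underside.
- mat: Black rubber mat 120 x 120 x 6 mm, fixed to the table; the mallet starts on it and is stood back on it. Origin: centre of its underside.
- tray: Blue open tray 110 x 110 x 22 mm with two spare rings; leave alone. Mat and tray stand on opposite sides of the base and may be exchanged. Origin: centre of its underside.
- ring_a: Brass ring, 40 mm diameter, 8 mm high, in the tray; leave alone. Origin: centre of its underside.
- ring_b: Dark steel ring, 34 mm diameter, 10 mm high, in the tray; leave alone. Origin: centre of its underside.
- objective_yellow: Microscope objective with yellow band, 36 mm diameter, 60 mm high, standing beyond the base; leave alone. Origin: centre of its underside.
- objective_green: The same with a green band; leave alone.
- jar: Amber glass jar, 56 mm diameter, 70 mm high; leave alone. Origin: centre of its underside.
- driver: Screwdriver 160 mm long lying on the table; leave alone. Origin: under its middle.
- wood_block: Pale wooden block 90 x 45 x 30 mm; leave alone. Origin: centre of its underside.

How it is judged (in metres and radians):
On the way, in this order (a step that is already met when the one before it is completed fails the run):
1. the mallet is lifted off its mat (height (world z) of mallet above 0.03 m), for 0.1 s.
2. both lugs have come loose: each within 9 mm of home (x of each of lug_left, lug_right in the frame of base above -0.0315 m), for 0.05 s.
3. with both lugs home (within 1.5 mm), the left lug is pressed firmly with the mallet, over 17 N (x of each of lug_left, lug_right in the frame of base above -0.024 m and contact force between mallet and lug_left above 17 N), for 0.1 s.
4. after it the right lug is pressed firmly with the mallet, over 17 N (x of each of lug_left, lug_right in the frame of base above -0.024 m and contact force between mallet and lug_right above 17 N), for 0.1 s.
At the end, for the whole second after the job is handed in: Both lugs are within 1.5 mm of fully home; the mallet stands upright (within 0.1 rad) and still, head down on its mat, within 45 mm of the mat's centre (x of each of lug_left, lug_right in the frame of base above -0.024 m and horizontal distance between mallet and mat below 0.045 m and angle between mallet's own z axis and vertical below 0.1 rad and height (world z) of mallet below 0.012 m and linear speed of mallet below 0.02 m/s); the robot touches nothing.
It fails at once if the carriage is askew by more than 0.065 rad (one lug 6.2 mm ahead of the other) (angle between the x axis of carriage and the x axis of base, either way round above 0.065 rad).
It fails at once if the mallet presses on the carriage with more than 28 N (contact force between mallet and carriage above 28 N).
It fails at once if the gripper or arm touches the carriage (contact force between any of the arm, the fingers and carriage above 0.5 N).
It fails at once if the lens cell is struck (contact force between lens_cell and mallet above 0.5 N).
It fails at once if a bystander is moved by more than 25 mm (distance of any of ring_a, ring_b, objective_yellow, objective_green, jar, driver, wood_block from where it was at the start of the episode above 0.025 m).
It also fails if it takes over 72 s, if anything falls off the work surface, if the arm or the gripper's body presses on something with over 40 N, if the wrist force passes 120 N, or if a joint passes its speed limit or range.

## Working session

There is one attempt and no reset: what is moved stays moved. The work goes in short steps, Python scripts to look and compute and a shell command to move; the robot and the scene stay as the last step left them, time stands still between calls to the robot, and variables do not carry over. Pictures are saved under pics/ and viewed, and the job is handed in when it is done.

```bash
ls; mkdir -p pics
python3 - <<'E'
from workcell import state, imaging, job, env
import cv2
print(state())
for n in ("scene","top","wrist"):
    p,d=imaging.grab_frame(n); cv2.imwrite(f"pics/{n}0.png",p[:,:,::-1]); c=imaging.camera_info(n); print(n,c)
E
```

```text
pics
{'time_s': 0.0, 'qpos': array([ 7.55155064e+01,  1.83524120e+01,  8.97076057e+01, -9.18284256e-05,
        7.20409382e+01, -1.14493699e+00]), 'qvel': array([ 0.12800486, -0.05667301,  0.0742018 , -0.04716483,  0.07934614,
        0.02657992]), 'effort': array([-4.28345456e-04, -4.12480259e+01, -2.31969184e+01,  7.29902484e-02,
        4.59994655e-02, -1.26667173e-04]), 'ee_pos': array([132.53034147, 559.00580658, 213.1044007 ]), 'ee_rot': array([-9.01009376e+01,  1.92997283e-03, -1.33395299e+01]), 'force': array([-0.73489681, -0.53036669, -0.31971405]), 'torque': array([-0.05578391,  0.01722563, -0.0054856 ]), 'gripper_width': 91.26376419484043}
scene {'fx': 439.63292148824115, 'fy': 439.63292148824115, 'cx': 315.58262616711767, 'cy': 240.76346387736925, 'R': array([[ 0.1392949 ,  0.9901232 , -0.01590523],
       [ 0.76690347, -0.11802473, -0.63081632],
       [-0.62646308,  0.07567172, -0.77576916]]), 't': array([ -77.39972884, -459.53798875, 1381.2979664 ])}
top {'fx': 433.9165878060342, 'fy': 433.9165878060342, 'cx': 321.9233030734082, 'cy': 239.41948639518162, 'R': array([[-0.01979272, -0.99974869,  0.01052616],
       [-0.996204  ,  0.01882771, -0.08498885],
       [ 0.08476931, -0.01216837, -0.9963263 ]]), 't': array([ -5.39967726, 632.56625701, 926.41249861])}
wrist {'fx': 353.44274322560545, 'fy': 353.44274322560545, 'cx': 319.3555542432165, 'cy': 239.4018526272301, 'R': array([[ 0.230551  ,  0.97305974, -0.00099319],
       [ 0.94440516, -0.22351564,  0.24112165],
       [ 0.23440378, -0.05652882, -0.97049439]]), 't': array([-575.34172171,  -26.44400197,  390.36683101])}
```

View pics/scene0.png

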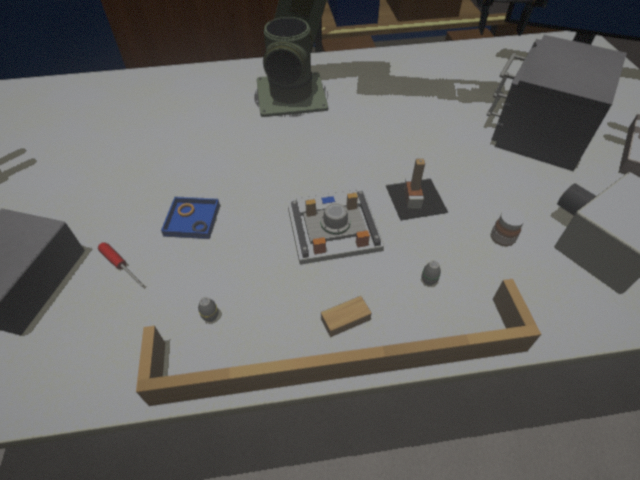

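View pics/top0.png

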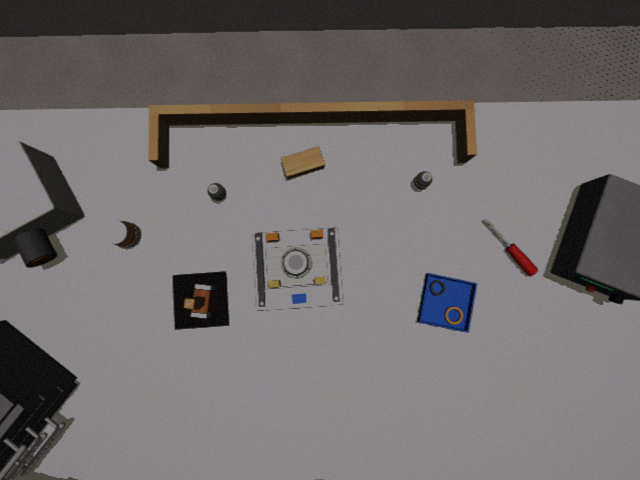

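View pics/wrist0.png

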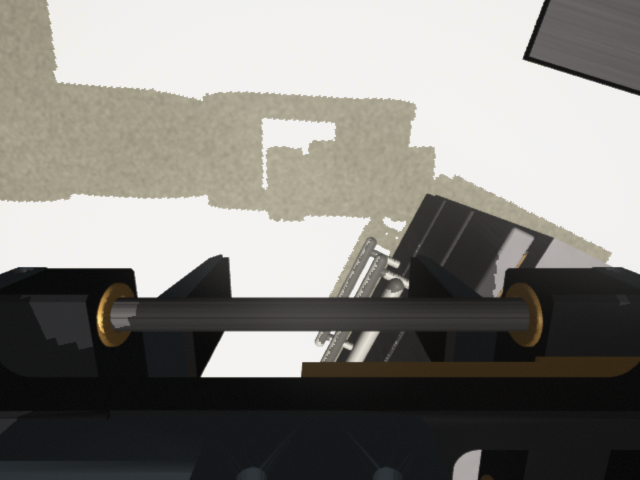

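The scene and top views show the mat with the mallet at top pixel (200,300), the base at (297,268) and the tray at (447,302). The mallet stands on the robot's left of the base. I'll do a rough measurement from the top view first.

```bash
cat > h.py <<'E'
import numpy as np, cv2
from workcell import state, imaging, job, env
def ray(c,uv,z):
    R,t=np.array(c['R']),np.array(c['t']); o=-R.T@t
    d=R.T@np.array([(uv[0]-c['cx'])/c['fx'],(uv[1]-c['cy'])/c['fy'],1.])
    return o+d*(z-o[2])/d[2]
def pts(c,uvs,z): return np.array([ray(c,u,z) for u in uvs])
def proj(c,X):
    p=np.array(c['R'])@np.array(X)+c['t']; return np.array([c['fx']*p[0]/p[2]+c['cx'],c['fy']*p[1]/p[2]+c['cy']])
def mask(p,lo,hi):
    return cv2.inRange(cv2.cvtColor(p,cv2.COLOR_RGB2HSV),np.array(lo),np.array(hi))
def blobs(m,amin=20):
    n,l,s,c=cv2.connectedComponentsWithStats(m)
    return [(c[i].round(1),s[i]) for i in range(1,n) if s[i,4]>=amin]
E
python3 - <<'E'
from h import *
p=cv2.imread('pics/top0.png')[:,:,::-1].copy(); c=imaging.camera_info('top')
print('orange',[(b[0],b[1][4],ray(c,b[0],56).round(1)) for b in blobs(mask(p,(5,150,90),(16,255,255)))])
print('brass',[(b[0],b[1][4],ray(c,b[0],75).round(1)) for b in blobs(mask(p,(17,110,90),(32,255,255)))])
m=mask(p,(0,0,0),(180,255,45)); m[:250]=0;m[340:]=0;m[:,:160]=0;m[:,240:]=0
k=max(cv2.findContours(m,0,2)[0],key=cv2.contourArea); r=cv2.minAreaRect(k); print('mat',r, pts(c,cv2.boxPoints(r),6).round(1))
print(ray(c,r[0],6))
cv2.imwrite('pics/topc.png',cv2.resize(p[220:340,160:360,::-1],None,fx=4,fy=4,interpolation=cv2.INTER_CUBIC))
E
```

```text
orange [(array([316.3, 233.2]), np.int32(77), array([643.4,  -5.6,  56. ])), (array([271.9, 236.2]), np.int32(76), array([638.8,  89.1,  56. ])), (array([201.8, 299.7]), np.int32(165), array([507.7, 237.3,  56. ]))]
brass [(array([369.4, 106. ]), np.int32(578), array([ 913.5, -124.5,   75. ])), (array([180.7, 109. ]), np.int32(488), array([913.1, 278.7,  75. ])), (array([301.3, 162.3]), np.int32(523), array([792.9,  23.4,  75. ])), (array([319.5, 280. ]), np.int32(65), array([544.1, -10.4,  75. ])), (array([273.3, 283.8]), np.int32(66), array([538.2,  85.2,  75. ])), (array([189.2, 302.9]), np.int32(47), array([502.6, 258.1,  75. ])), (array([453.5, 314.9]), np.int32(78), array([ 467. , -285.2,   75. ]))]
mat ((200.26747131347656, 299.87811279296875), (53.734432220458984, 54.35364532470703), 86.05481719970703) [[561.2 318.3   6. ]
 [567.2 198.1   6. ]
 [449.2 190.1   6. ]
 [443.5 309.1   6. ]]
[504.97395992 253.92699689   6.        ]
```

View pics/topc.png

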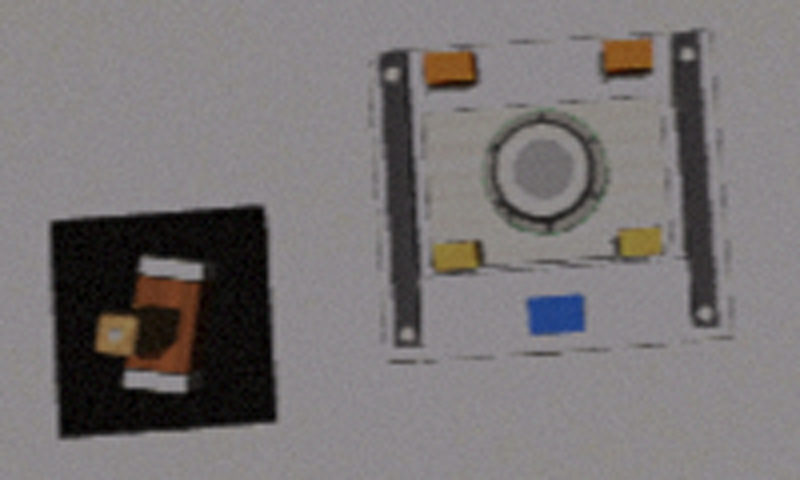

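Run:
```python
from h import *
from scipy.spatial.transform import Rotation as Ro
c=imaging.camera_info('wrist');s=state(); R=np.array(c['R']);o=-R.T@c['t']
T=Ro.from_euler('xyz',s['ee_rot'],degrees=True).as_matrix()
print('cam',o,'tool off',T.T@(o-s['ee_pos']),'axes in tool',(T.T@R.T).round(3))
print('TCP px',proj(c,s['ee_pos']))
for uv in [(320,10),(320,120),(320,240),(10,120),(630,120)]: print(uv,(T.T@(ray(c,uv,50)-s['ee_pos'])).round())
ct=imaging.camera_info('top');p=cv2.imread('pics/top0.png')[:,:,::-1].copy()
hm=mask(p,(5,120,60),(30,255,255))
print('handle top',ray(ct,(189.2,303),124))
a=ray(ct,(160+172/4,220+268/4),40);b=ray(ct,(160+155/4,220+382/4),40);print('mallet',a,b,np.linalg.norm(a-b),(a+b)/2,np.degrees(np.arctan2(*(a-b)[1::-1])))
```

```text
cam [ 66.11599807 575.99819123 384.65361461] tool off [ -68.53962873 -171.3069429     0.86585235] axes in tool [[-0.     0.97   0.241]
 [-0.    -0.241  0.97 ]
 [ 1.     0.     0.   ]]
TCP px [317.56309662 288.14355319]
(320, 10) [-184.  163.    1.]
(320, 120) [-96. 163.   2.]
(320, 240) [ 15. 163.   2.]
(10, 120) [ -96.  164. -278.]
(630, 120) [-96. 163. 280.]
handle top [505.05321131 243.73414382 124.        ]
mallet [533.83728696 239.09935298  40.        ] [473.67669723 247.91237522  40.        ] 60.802680184097355 [503.75699209 243.5058641   40.        ] -8.334073091165855
```

```bash
python3 -m pendant '[{"delta_pos":[5,-1,-2.4],"twist":[0,0,0],"grip":100},{"delta_pos":[10,-2,-4.8],"twist":[0,0,0],"grip":100},{"delta_pos":[14.5,-3,-7],"twist":[0,0,0],"grip":100},{"delta_pos":[19,-4,-9.2],"twist":[0,0,0],"grip":100},{"delta_pos":[23.5,-4,-11.4],"twist":[0,-5,0],"grip":100}]'
```

```text
time_s: 0.65
ee_pos: [325.1, 402.7, 254.3]
ee_rot: [-89.9, -0.1, -8.2]
force: [0.0, 1.0, 0.2]
gripper_width: 91.5
```

```bash
python3 -c "
from h import *
s=state();print(s['time_s'],s['ee_pos'],s['ee_rot'],s['force'])"
```

```text
0.65 [325.09076247 402.70833309 254.34181449] [-8.98912623e+01 -6.32155980e-02 -8.18547817e+00] [0.02305849 1.0341932  0.2188144 ]
```

```bash
python3 -m pendant '[{"delta_pos":[4,0,-2.5],"twist":[0,0,0],"grip":100},{"delta_pos":[8,0,-5],"twist":[0,0,0],"grip":100},{"delta_pos":[12,0,-7.5],"twist":[0,0,0],"grip":100},{"delta_pos":[16,0,-10],"twist":[0,0,0],"grip":100},{"delta_pos":[20,0,-12.4],"twist":[0,0,0],"grip":100}]'
python3 -m pendant '[{"delta_pos":[4,0,-2.5],"twist":[0,0,0],"grip":100},{"delta_pos":[8,0,-5],"twist":[0,0,0],"grip":100},{"delta_pos":[12,0,-7.5],"twist":[0,0,0],"grip":100},{"delta_pos":[15,0,-9.6],"twist":[0,0,0],"grip":100},{"delta_pos":[15,0,-9.6],"twist":[0,0,0],"grip":100}]'
python3 - <<'E'
from h import *
s=state();print(s['ee_pos'],s['ee_rot'])
c=imaging.camera_info('wrist')
p,d=imaging.grab_frame('wrist'); cv2.imwrite('pics/w1.png',p[:,:,::-1]); np.savez('w1.npz',p=p,d=d,**c)
E
```

```text
time_s: 1.15
ee_pos: [504.6, 250.4, 253.1]
ee_rot: [-90.0, 0.0, -8.4]
force: [-0.3, 0.3, -0.4]
gripper_width: 91.2
time_s: 1.65
ee_pos: [640.8, 131.5, 251.7]
ee_rot: [-90.1, -0.0, -8.6]
force: [-0.0, 0.2, -0.4]
gripper_width: 91.0
[640.80682257 131.53262087 251.71514107] [-9.00956068e+01 -5.26053814e-03 -8.61123529e+00]
```

View pics/w1.png

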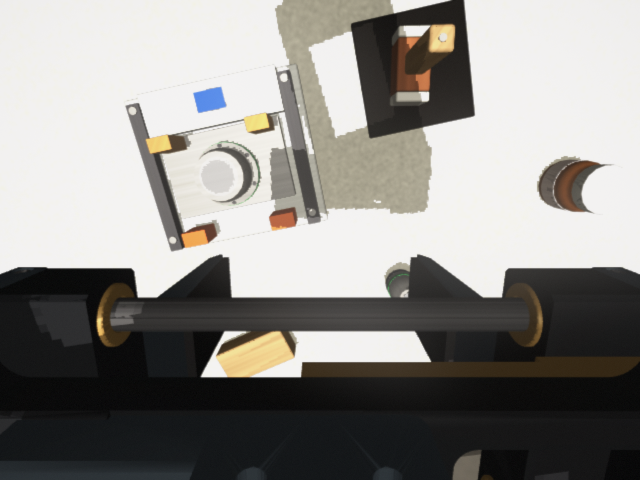

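```bash
cat >> h.py <<'E'
def cloud(c,d):
    v,u=np.mgrid[0:480,0:640]; X=np.stack([(u-c['cx'])/c['fx']*d,(v-c['cy'])/c['fy']*d,d],-1)
    return (X-np.array(c['t']))@np.array(c['R'])
def topface(p,P,lo,hi,z0,z1,box,z):
    m=mask(p,lo,hi)>0; m&=(P[...,2]>z0)&(P[...,2]<z1)
    x0,x1,y0,y1=box; m&=(P[...,0]>x0)&(P[...,0]<x1)&(P[...,1]>y0)&(P[...,1]<y1)
    return m
E
python3 - <<'E'
from h import *
w=np.load('w1.npz');c={k:w[k] for k in('fx','fy','cx','cy','R','t')};p,d=w['p'],w['d'];P=cloud(c,d)
for n,uv in dict(lugR=(158,144),lugL=(256,123),stR=(190,240),stL=(280,222),h=(443,38),mat=(380,120),deck=(180,110),table=(60,100),head=(405,100)).items(): print(n,P[uv[1],uv[0]].round(1),p[uv[1],uv[0]])
big=cv2.resize(p[50:260,120:330,::-1],None,fx=3.6,fy=2.8,interpolation=cv2.INTER_CUBIC);cv2.imwrite('pics/w1c.png',big)
big=cv2.resize(p[0:140,340:480,::-1],None,fx=4,fy=4,interpolation=cv2.INTER_CUBIC);cv2.imwrite('pics/w1d.png',big)
E
```

```text
lugR [543.4  -8.1  75.3] [241 206 117]
lugL [538.7  87.8  75.7] [242 223 128]
stR [643.4  -8.3  55.7] [241 169  84]
stL [638.5  90.5  55.7] [183 102  68]
h [504.7 247.7 126.4] [232 229 221]
mat [549.5 214.7   6.9] [53 50 45]
deck [510.4   6.3  36.4] [244 243 242]
table [ 4.740e+02 -1.375e+02 -1.000e-01] [242 242 240]
head [536.  236.1  40.4] [159 155 141]
```

View pics/w1c.png

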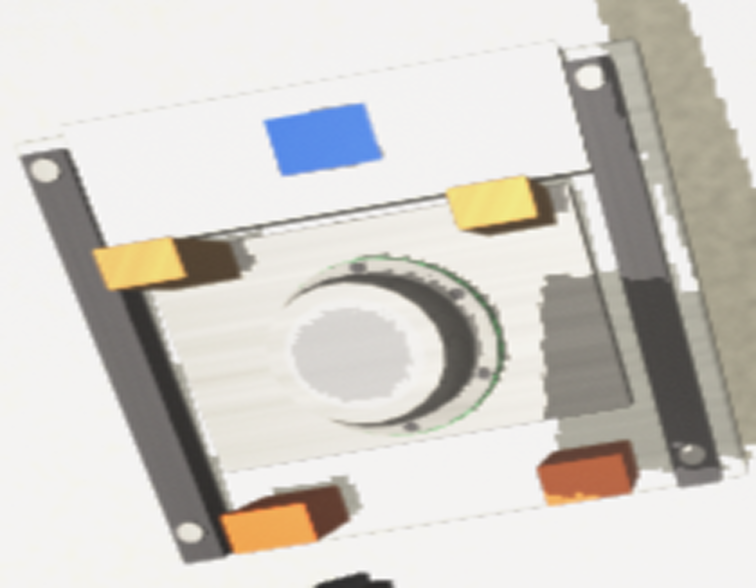

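View pics/w1d.png

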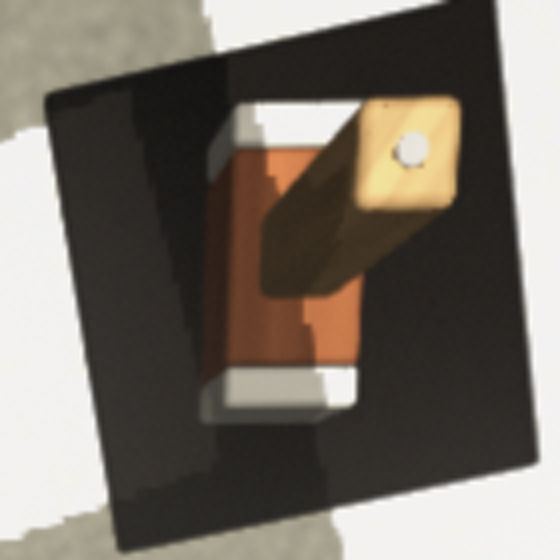

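Run:
```python
from h import *
w=np.load('w1.npz');c={k:w[k] for k in('fx','fy','cx','cy','R','t')};p,d=w['p'],w['d'];P=cloud(c,d)
f=lambda a,z:ray(c,((a[0]+.5)/3.6-.5+120,(a[1]+.5)/2.8-.5+50),z)[:2]
ang=lambda v:np.degrees(np.arctan2(v[1],v[0]))
b=[f(a,36) for a in [(43,169),(590,76),(188,532),(692,455)]]
print('bolts',np.round(b,1),'yaw',ang(b[2]-b[0]),ang(b[3]-b[1]),ang(b[1]-b[0])-90,ang(b[3]-b[2])-90,'c',np.mean(b,0))
L=[f((446,187),75),f((528,175),75)];Rr=[f((93,249),75),f((173,238),75)]
print('lugL',np.round(L,1),np.linalg.norm(L[0]-L[1]),'lugR',np.round(Rr,1),np.linalg.norm(Rr[0]-Rr[1]))
# sub-pixel by masks on plane: brass tops
m=(mask(p,(17,60,190),(32,255,255))>0)&(P[...,2]>60)&(P[...,2]<90)
for bb in blobs(m.astype(np.uint8),40): 
  print('brass',bb,ray(c,bb[0],75).round(1))
  mm=np.zeros_like(m,np.uint8);x,y,ww,hh,_=bb[1];mm[y:y+hh,x:x+ww]=m[y:y+hh,x:x+ww]
  k=max(cv2.findContours(mm,0,1)[0],key=cv2.contourArea); q=pts(c,k[:,0,:].astype(float),75)[:,:2].astype(np.float32); r=cv2.minAreaRect(q); print(r,np.round(cv2.boxPoints(r),1).tolist())
g=lambda a,z:ray(c,((a[0]+.5)/4-.5+340,(a[1]+.5)/4-.5),z)[:2]
M=[g(a,6) for a in [(45,97),(495,0),(538,462),(120,550)]];print('mat',np.round(M,1),np.mean(M,0),[np.linalg.norm(M[i]-M[i-1]) for i in range(4)],ang(M[3]-M[0]),ang(M[2]-M[1]))
H=[g(a,124) for a in [(362,97),(461,97),(456,210),(356,208)]];print('handle',np.round(H,1),np.mean(H,0),[np.linalg.norm(H[i]-H[i-1]) for i in range(4)],ang(H[3]-H[0]),ang(H[2]-H[1]))
K=[g(a,40) for a in [(238,103),(225,408),(355,407)]];print('head',np.round(K,1),ang(K[1]-K[0]),ang(K[2]-K[1])-90,np.linalg.norm(K[1]-K[0]),np.linalg.norm(K[2]-K[1]),'c',(K[0]+K[2])/2)
S=[f(a,56) for a in [(222,514),(305,503),(538,466),(632,441)]];print('stops',np.round(S,1))
```

```text
bolts [[502.9 -43.4]
 [495.2 117.6]
 [643.8 -36.6]
 [636.4 124.5]] yaw 2.760834604167642 2.8163688674343947 2.756777916668355 2.634513319861952 c [569.55684323  40.51652237]
lugL [[531.2  77.3]
 [530.6  99. ]] 21.7505600280281 lugR [[536.8 -18.7]
 [536.5   3.1]] 21.74639542683639
brass (array([256., 122.]), array([244, 113,  25,  19, 348], dtype=int32)) [537.7  87.8  75. ]
((537.7227172851562, 87.84037017822266), (13.377910614013672, 21.574739456176758), 3.287919282913208) [[530.4000244140625, 98.19999694824219], [531.7000122070312, 76.69999694824219], [545.0, 77.5], [543.7999877929688, 99.0]]
brass (array([158.3, 143.6]), array([146, 135,  25,  18, 328], dtype=int32)) [543.   -7.8  75. ]
((543.1256713867188, -7.866795539855957), (13.370977401733398, 21.295669555664062), 3.287121534347534) [[535.7999877929688, 2.4000000953674316], [537.0999755859375, -18.899999618530273], [550.4000244140625, -18.100000381469727], [549.2000122070312, 3.0999999046325684]]
mat [[448.8 194.9]
 [444.  313.4]
 [560.  319.3]
 [566.  201.2]] [504.71542835 257.21749298] [np.float64(117.34869459964109), np.float64(118.63786345479346), np.float64(116.14875144918405), np.float64(118.31944773808503)] 3.067451520703192 2.9149147492872096
handle [[493.  239.5]
 [495.9 258. ]
 [515.2 255.9]
 [512.  236.9]] [504.02749559 247.59679448] [np.float64(19.116213595435237), np.float64(18.71989851102517), np.float64(19.4809380291172), np.float64(19.27025626177128)] -7.730116186215688 -6.136735747059392
head [[467.3 236.8]
 [536.1 226.9]
 [540.8 259.6]] -8.207562962700834 -8.195961997522616 69.50369673080905 33.04578727440468 c [504.05049701 248.17947212]
stops [[634.8 -15.6]
 [634.3   9.7]
 [630.5  80.3]
 [625.3 109.1]]
```

The wrist view shows the lugs at (158,144) and (256,122), the stops at (195,238) and (283,219), and the handle top at (443,38). From that:
- Base yaw is about 2.75°, with its centre near (569.6, 40.5).
- The right lug is about 12.9 mm short of home and the left about 13.7 mm, both within the stated range.
- The mallet is at about (504, 247) with yaw about -8.2°.

Next I go above the mallet.

```bash
python3 -m pendant '[{"delta_pos":[-4,0,2.4],"twist":[0,0,0],"grip":100},{"delta_pos":[-8,0,4.9],"twist":[0,0,0],"grip":100},{"delta_pos":[-12,1,7.3],"twist":[0,0,0],"grip":100},{"delta_pos":[-15.25,4,9.3],"twist":[0,-0.4,0],"grip":100},{"delta_pos":[-15.25,6,9.3],"twist":[0,-0.4,0],"grip":100}]'
python3 - <<'E'
from h import *
s=state();print(s['ee_pos'],s['ee_rot'])
c=imaging.camera_info('wrist')
p,d=imaging.grab_frame('wrist'); cv2.imwrite('pics/w2.png',p[:,:,::-1]); np.savez('w2.npz',p=p,d=d,**c)
E
```

```text
time_s: 2.2
ee_pos: [495.1, 252.4, 192.6]
ee_rot: [-90.0, 0.2, -7.6]
force: [0.1, 0.2, 0.1]
gripper_width: 91.2
[495.06741403 252.40806851 192.61803224] [-89.96499963   0.18542912  -7.61599383]
```

View pics/w2.png

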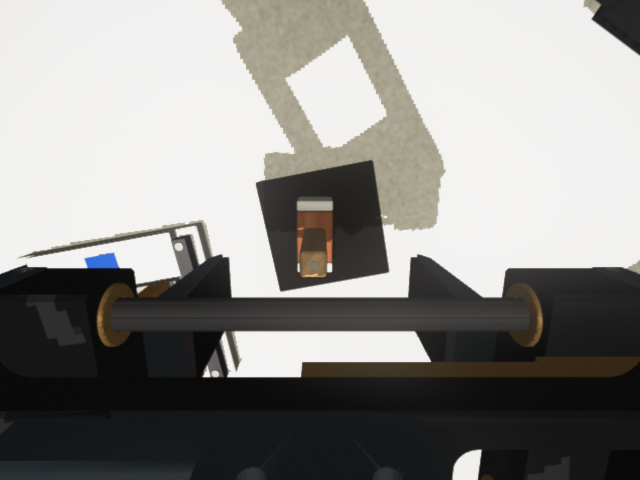

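Run:
```python
from h import *
w=np.load('w2.npz');c={k:w[k] for k in('fx','fy','cx','cy','R','t')};P=cloud(c,w['d'])
p=w['p']
print(ray(c,(313.5,264.5),124),P[265,313])
from scipy.spatial.transform import Rotation as Ro
s=state();T=Ro.from_euler('xyz',s['ee_rot'],degrees=True).as_matrix();print(s['ee_pos'],T.T@(ray(c,(313.5,264.5),124)-s['ee_pos']))
m=(mask(p,(5,60,60),(30,255,255))>0)&(P[...,2]>110)&(P[...,2]<140);print(blobs(m.astype(np.uint8),30))
```

```text
[503.90611029 248.11284887 124.        ] [503.28932215 247.88813497 126.95393661]
[495.13622001 250.53363471 189.29934913] [ 9.46554719 65.23943618 -0.99777699]
[(array([313., 261.]), array([300, 246,  28,  31, 754], dtype=int32))]
```

```bash
python3 -m pendant '[{"delta_pos":[0.9,1,-0.1],"twist":[0,0,0],"grip":100},{"delta_pos":[0.9,4,-0.1],"twist":[0,0,0],"grip":100},{"delta_pos":[0.9,7.5,-0.1],"twist":[0,0,0],"grip":100},{"delta_pos":[0.9,11,-0.1],"twist":[0,0,0],"grip":100},{"delta_pos":[0.9,12.5,-0.1],"twist":[0,0,0],"grip":100}]' 60
python3 -m pendant '[{"delta_pos":[0,0,0],"twist":[0,0,0],"grip":100},{"delta_pos":[0,0,0],"twist":[0,0,0],"grip":0},{"delta_pos":[0,0,0],"twist":[0,0,0],"grip":0},{"delta_pos":[0,0,0],"twist":[0,0,0],"grip":0},{"delta_pos":[0,0,0],"twist":[0,0,0],"grip":0}]' 60
```

```text
time_s: 2.75
ee_pos: [509.2, 246.2, 65.8]
ee_rot: [-90.1, 0.2, -8.0]
force: [0.4, 0.8, 0.2]
gripper_width: 91.1
time_s: 3.25
ee_pos: [510.0, 247.4, 69.3]
ee_rot: [-89.9, -0.1, -7.9]
force: [0.9, 0.1, -0.6]
gripper_width: 61.7
```

```bash
python3 -m pendant '[{"delta_pos":[0,0,0],"twist":[0,0,0],"grip":0},{"delta_pos":[0,0,0],"twist":[0,0,0],"grip":0},{"delta_pos":[0,0,0],"twist":[0,0,0],"grip":0},{"delta_pos":[0,0,0],"twist":[0,0,0],"grip":0},{"delta_pos":[0,0,0],"twist":[0,0,0],"grip":0}]' 60
python3 - <<'E'
from h import *
for i in range(3):
  s=state();print(s['ee_pos'],s['qvel'].round(2))
c=imaging.camera_info('wrist')
p,d=imaging.grab_frame('wrist'); cv2.imwrite('pics/w3.png',p[:,:,::-1]);
s=state();print(s['ee_pos'],s['qvel'].round(2))
E
```

```text
time_s: 3.75
ee_pos: [509.4, 247.2, 68.3]
ee_rot: [-90.0, 0.0, -7.9]
force: [0.3, -1.3, 0.9]
gripper_width: 22.4
[509.37364173 247.1617153   68.25898158] [-0.17  0.01  0.1  -0.14  0.02 -0.03]
[509.37364173 247.1617153   68.25898158] [-0.17  0.01  0.1  -0.14  0.02 -0.03]
[509.37364173 247.1617153   68.25898158] [-0.17  0.01  0.1  -0.14  0.02 -0.03]
[509.30144331 247.12019255  68.18447188] [ 0.06  0.2   0.07 -0.48  0.54  0.07]
```

View pics/w3.png

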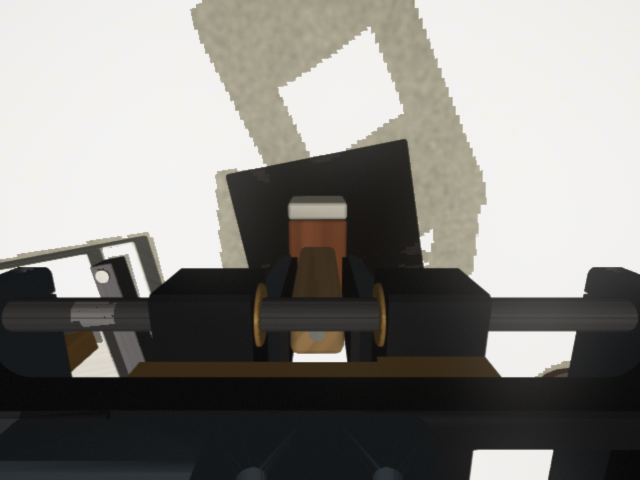

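The fingers are around the handle but about 5 mm too far forward and 3 mm high, so I recentre before gripping.

```bash
python3 -m pendant '[{"delta_pos":[0,0,0],"twist":[0,0,0],"grip":30},{"delta_pos":[0,0,0],"twist":[0,0,0],"grip":30},{"delta_pos":[-0.5,0.4,0],"twist":[0,0,0],"grip":30},{"delta_pos":[-0.5,0.4,0],"twist":[0,0,0],"grip":0},{"delta_pos":[-0.5,0.4,0],"twist":[0,0,0],"grip":0}]' 60
python3 -m pendant '[{"delta_pos":[0,0,0],"twist":[0,0,0],"grip":0},{"delta_pos":[0,0,0],"twist":[0,0,0],"grip":0},{"delta_pos":[0,0,0],"twist":[0,0,0],"grip":0},{"delta_pos":[0,0,0],"twist":[0,0,0],"grip":0},{"delta_pos":[0,0,0],"twist":[0,0,0],"grip":0}]' 60
```

```text
time_s: 4.3
ee_pos: [503.9, 247.8, 63.9]
ee_rot: [-90.0, 0.0, -7.9]
force: [-0.3, 0.1, -2.6]
gripper_width: 19.9
time_s: 4.8
ee_pos: [504.5, 247.8, 64.3]
ee_rot: [-90.0, 0.0, -7.9]
force: [0.1, -0.2, -1.5]
gripper_width: 19.3
```

```bash
python3 -m pendant '[{"delta_pos":[0,-1.5,0],"twist":[0,0,0],"grip":0},{"delta_pos":[0,-3.5,0],"twist":[0,0,0],"grip":0},{"delta_pos":[0,-5.5,0],"twist":[0,0,0],"grip":0},{"delta_pos":[-0.5,-5.5,-3],"twist":[0,-3,0],"grip":0},{"delta_pos":[-1,-5.5,-7],"twist":[0,-7,0],"grip":0}]' 60
python3 - <<'E'
from h import *
p,d=imaging.grab_frame('scene'); cv2.imwrite('pics/s4.png',p[150:300,240:480,::-1].repeat(3,0).repeat(3,1))
s=state();print(s['ee_pos'],s['ee_rot'],s['force'],s['torque'],s['gripper_width'])
E
```

```text
time_s: 5.3
ee_pos: [485.7, 180.5, 120.1]
ee_rot: [-89.9, -0.2, -0.6]
force: [0.8, -1.8, -1.8]
gripper_width: 19.7
[481.47452845 173.84402555 119.15663866] [-90.3380875    0.23417413  -0.61209843] [-4.78456137 -6.23726265 -2.81765453] [-0.48055802  0.33791914  0.06231403] 20.118766391619484
```

View pics/s4.png

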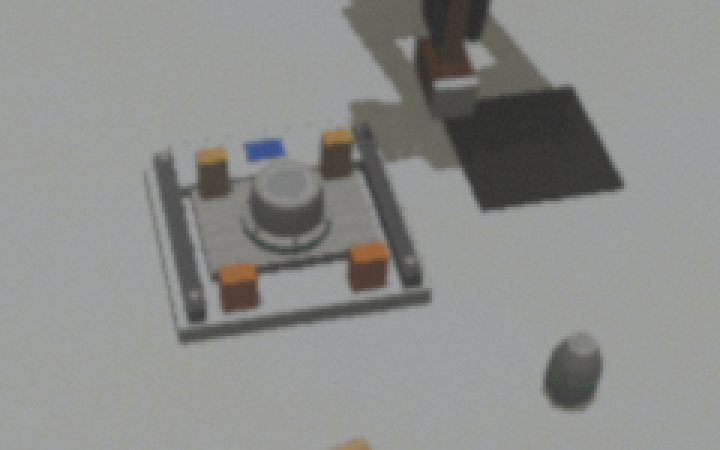

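The scene view shows the mallet hanging straight in the grip, clear of the mat, with the base undisturbed. Next I move in front of the left lug.

```bash
python3 -m pendant '[{"delta_pos":[-0.6,0,-3],"twist":[0,-1.5,0],"grip":0},{"delta_pos":[-1.2,0,-6],"twist":[0,-3.4,0],"grip":0},{"delta_pos":[-1.2,0,-8.9],"twist":[0,-3.4,0],"grip":0},{"delta_pos":[-1.2,0,-8.9],"twist":[0,-3.4,0],"grip":0},{"delta_pos":[-1.2,0.8,-8.9],"twist":[0,-3.4,0],"grip":0}]' 60
python3 -m pendant '[{"delta_pos":[0,0,0],"twist":[0,0,0],"grip":0},{"delta_pos":[0,0,0],"twist":[0,0,0],"grip":0},{"delta_pos":[0,0,0],"twist":[0,0,0],"grip":0},{"delta_pos":[0,0,0],"twist":[0,0,0],"grip":0},{"delta_pos":[0,0,0],"twist":[0,0,0],"grip":0}]' 60
python3 - <<'E'
from h import *
s=state();print(s['ee_pos'],s['ee_rot'],s['force'],s['torque'])
c=imaging.camera_info('wrist')
p,d=imaging.grab_frame('wrist'); cv2.imwrite('pics/w5.png',p[:,:,::-1])
p,d=imaging.grab_frame('top'); cv2.imwrite('pics/t5.png',p[220:340,160:360,::-1].repeat(4,0).repeat(4,1))
E
```

```text
time_s: 5.85
ee_pos: [472.5, 91.1, 112.0]
ee_rot: [-89.9, -0.2, 2.3]
force: [0.5, -0.1, -1.1]
gripper_width: 19.4
time_s: 6.35
ee_pos: [471.5, 91.5, 111.3]
ee_rot: [-90.0, -0.0, 2.5]
force: [-0.0, -0.3, -2.3]
gripper_width: 19.8
[471.51578996  91.47438828 111.33867628] [-8.99917050e+01 -1.12221303e-02  2.49094322e+00] [-0.01480631 -0.25383887 -2.27512313] [ 0.03662403  0.00855797 -0.0429006 ]
```

View pics/w5.png

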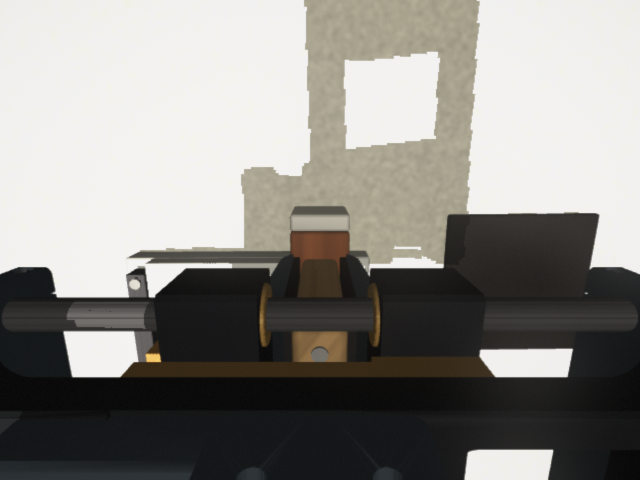

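View pics/t5.png

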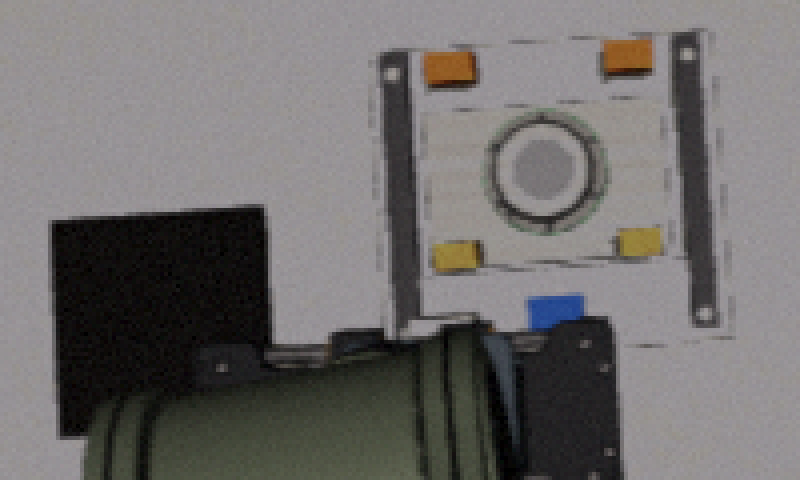

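```bash
python3 -m pendant '[{"delta_pos":[0,0,-0.7],"twist":[0,-0.3,0],"grip":0},{"delta_pos":[0,0.6,-0.7],"twist":[0,-0.3,0],"grip":0},{"delta_pos":[0.3,1.28,-0.7],"twist":[0,-0.3,0],"grip":0},{"delta_pos":[1.0,1.28,-0.7],"twist":[0,-0.3,0],"grip":0},{"delta_pos":[1.6,1.28,-0.7],"twist":[0,-0.3,0],"grip":0}]' 60
python3 -m pendant '[{"delta_pos":[0,0,0],"twist":[0,0,0],"grip":0},{"delta_pos":[0,0,0],"twist":[0,0,0],"grip":0},{"delta_pos":[0,0,0],"twist":[0,0,0],"grip":0},{"delta_pos":[0,0,0],"twist":[0,0,0],"grip":0},{"delta_pos":[0,0,0],"twist":[0,0,0],"grip":0}]' 60
python3 - <<'E'
from h import *
p,d=imaging.grab_frame('top'); cv2.imwrite('pics/t6.png',p[220:340,160:360,::-1].repeat(4,0).repeat(4,1))
p,d=imaging.grab_frame('scene'); cv2.imwrite('pics/s6.png',p[150:300,240:480,::-1].repeat(3,0).repeat(3,1))
E
```

```text
time_s: 6.95
ee_pos: [488.4, 84.9, 98.2]
ee_rot: [-90.0, 0.0, 2.8]
force: [1.3, -0.1, -1.9]
gripper_width: 20.0
time_s: 7.45
ee_pos: [487.6, 84.8, 98.6]
ee_rot: [-90.0, -0.0, 2.8]
force: [0.1, -0.3, -2.4]
gripper_width: 19.8
```

View pics/t6.png

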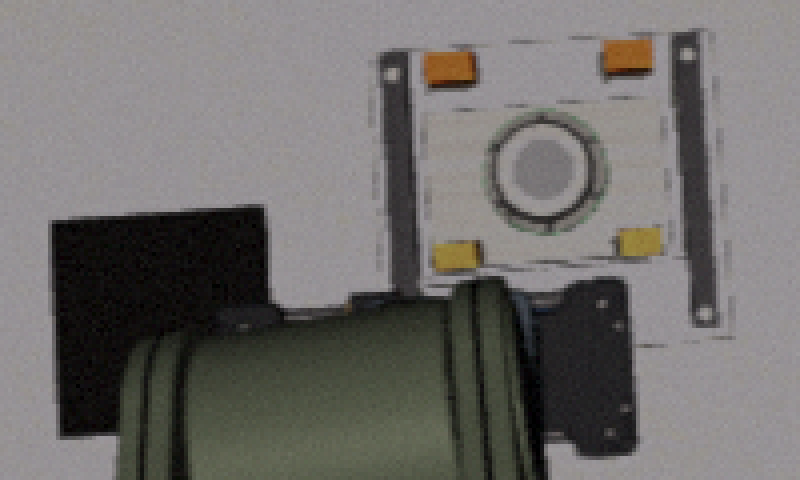

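View pics/s6.png

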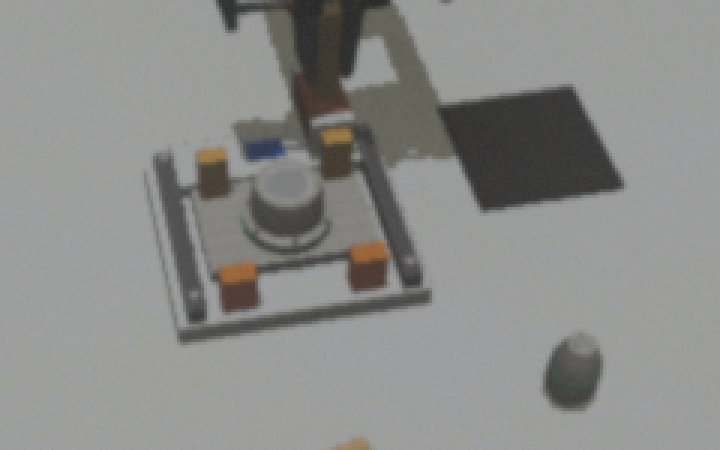

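Both lugs are still in view, at (457,255) and (640,242) in the top crop. The scene view shows the head in line with the left lug. I creep forward to contact.

```bash
python3 -m pendant '[{"delta_pos":[0.2,0,0],"twist":[0,0,0],"grip":0},{"delta_pos":[0.4,0,0],"twist":[0,0,0],"grip":0},{"delta_pos":[0.6,0,0],"twist":[0,0,0],"grip":0},{"delta_pos":[0.75,0,0],"twist":[0,0,0],"grip":0},{"delta_pos":[0.85,0,0],"twist":[0,0,0],"grip":0}]' 60
python3 -m pendant '[{"delta_pos":[0.04,0,0],"twist":[0,0,0],"grip":0},{"delta_pos":[0.08,0,0],"twist":[0,0,0],"grip":0},{"delta_pos":[0.12,0,0],"twist":[0,0,0],"grip":0},{"delta_pos":[0.16,0,0],"twist":[0,0,0],"grip":0},{"delta_pos":[0.2,0,0],"twist":[0,0,0],"grip":0}]' 60
```

```text
time_s: 8.05
ee_pos: [495.4, 85.2, 98.3]
ee_rot: [-90.0, 0.1, 2.8]
force: [-3.0, 0.7, -0.2]
gripper_width: 19.6
time_s: 8.55
ee_pos: [495.6, 85.2, 98.1]
ee_rot: [-90.0, 0.3, 2.8]
force: [-6.6, 0.1, 2.6]
gripper_width: 19.6
```

```bash
cat > track.py <<'E'
from h import *
import json,os,sys
from scipy.spatial.transform import Rotation as Ro
def lugs(n,k=2):
    c=imaging.camera_info(n); P=[]
    for i in range(k):
        p,d=imaging.grab_frame(n); P.append(p.astype(float))
    p=np.mean(P,0); out=[]
    hs=cv2.cvtColor(p.astype(np.uint8),cv2.COLOR_RGB2HSV)
    for X in ((542,88,75),(547,-7.5,75)):
        u=proj(c,X); r=14
        y0,x0=int(u[1])-r,int(u[0])-r; h=hs[y0:y0+2*r,x0:x0+2*r].astype(float)
        w=((h[...,0]>=15)&(h[...,0]<=34)&(h[...,2]>80))*np.clip((h[...,1]-70)/60,0,1)
        yy,xx=np.mgrid[0:2*r,0:2*r]
        if w.sum()<5: out.append(None);continue
        q=ray(c,((w*xx).sum()/w.sum()+x0,(w*yy).sum()/w.sum()+y0),75)
        out.append((round(float((q[:2]-np.array([569.6,40.5]))@[.99885,.048]),2),int(w.sum())))
    return out
if __name__=='__main__':
    s=state(); print('top L,R',lugs('top'),'scene',lugs('scene'), 'F',s['force'].round(1),'x',s['ee_pos'].round(1))
E
python3 track.py
python3 -m pendant '[{"delta_pos":[0.04,0,0],"twist":[0,0,0],"grip":0},{"delta_pos":[0.08,0,0],"twist":[0,0,0],"grip":0},{"delta_pos":[0.12,0,0],"twist":[0,0,0],"grip":0},{"delta_pos":[0.16,0,0],"twist":[0,0,0],"grip":0},{"delta_pos":[0.2,0,0],"twist":[0,0,0],"grip":0}]' 60
python3 track.py
```

```text
top L,R [(-26.36, 31), (-27.98, 66)] scene [(-26.04, 41), (-25.36, 33)] F [-6.6  0.1  2.6] x [495.6  85.2  98.1]
time_s: 9.25
ee_pos: [496.6, 85.2, 98.0]
ee_rot: [-90.0, 0.4, 2.7]
force: [-8.4, 0.6, 3.4]
gripper_width: 19.9
top L,R [(-24.82, 23), (-27.97, 66)] scene [(-25.16, 39), (-25.4, 33)] F [-8.4  0.6  3.4] x [496.6  85.2  98. ]
```

```bash
python3 -m pendant '[{"delta_pos":[0.05,0,0],"twist":[0,0,0],"grip":0},{"delta_pos":[0.1,0,0],"twist":[0,0,0],"grip":0},{"delta_pos":[0.15,0,0],"twist":[0,0,0],"grip":0},{"delta_pos":[0.2,0,0],"twist":[0,0,0],"grip":0},{"delta_pos":[0.25,0,0],"twist":[0,0,0],"grip":0}]' 60
python3 track.py
```

```text
time_s: 9.95
ee_pos: [498.5, 85.3, 97.8]
ee_rot: [-90.0, 0.5, 2.7]
force: [-9.0, 0.5, 4.2]
gripper_width: 20.0
top L,R [(-22.66, 13), (-28.03, 68)] scene [(-23.12, 40), (-25.32, 33)] F [-9.   0.5  4.2] x [498.5  85.3  97.8]
```

```bash
python3 -m pendant '[{"delta_pos":[0.03,0,0],"twist":[0,0,0],"grip":0},{"delta_pos":[0.06,0,0],"twist":[0,0,0],"grip":0},{"delta_pos":[0.09,0,0],"twist":[0,0,0],"grip":0},{"delta_pos":[0.12,0,0],"twist":[0,0,0],"grip":0},{"delta_pos":[0.15,0,0],"twist":[0,0,0],"grip":0}]' 60
python3 track.py
python3 -m pendant '[{"delta_pos":[-1,0,0],"twist":[0,0,0],"grip":0},{"delta_pos":[-2.6,0,0],"twist":[0,0,0],"grip":0},{"delta_pos":[-2.6,0,-3.2],"twist":[0,0,0],"grip":0},{"delta_pos":[-2.6,0,-6.4],"twist":[0,0,0],"grip":0},{"delta_pos":[-2.4,0,-9.6],"twist":[0,0,0],"grip":0}]' 60
python3 -m pendant '[{"delta_pos":[0,0,0],"twist":[0,0,0],"grip":0},{"delta_pos":[0,0,0],"twist":[0,0,0],"grip":0},{"delta_pos":[0,0,0],"twist":[0,0,0],"grip":0},{"delta_pos":[0,0,0],"twist":[0,0,0],"grip":0},{"delta_pos":[0,0,0],"twist":[0,0,0],"grip":0}]' 60
python3 track.py
```

```text
time_s: 10.65
ee_pos: [499.9, 85.4, 97.8]
ee_rot: [-90.0, 0.5, 2.7]
force: [-10.2, 1.1, 4.6]
gripper_width: 19.5
top L,R [(-20.79, 12), (-27.94, 67)] scene [(-21.65, 40), (-25.43, 33)] F [-10.2   1.1   4.6] x [499.9  85.4  97.8]
time_s: 11.35
ee_pos: [485.8, -12.4, 98.9]
ee_rot: [-90.0, -0.2, 2.8]
force: [0.2, -0.7, -2.3]
gripper_width: 19.9
time_s: 11.85
ee_pos: [484.9, -10.7, 98.5]
ee_rot: [-90.0, -0.0, 2.8]
force: [0.0, -0.5, -2.5]
gripper_width: 19.6
top L,R [(-24.53, 68), (-28.02, 68)] scene [(-22.32, 39), (-26.62, 45)] F [ 0.  -0.5 -2.5] x [484.9 -10.7  98.5]
```

```bash
python3 -m pendant '[{"delta_pos":[0.4,0,0],"twist":[0,0,0],"grip":0},{"delta_pos":[0.8,0,0],"twist":[0,0,0],"grip":0},{"delta_pos":[1.2,0,0],"twist":[0,0,0],"grip":0},{"delta_pos":[1.45,0,0],"twist":[0,0,0],"grip":0},{"delta_pos":[1.7,0,0],"twist":[0,0,0],"grip":0}]' 60
python3 -m pendant '[{"delta_pos":[0.1,0,0],"twist":[0,0,0],"grip":0},{"delta_pos":[0.2,0,0],"twist":[0,0,0],"grip":0},{"delta_pos":[0.3,0,0],"twist":[0,0,0],"grip":0},{"delta_pos":[0.35,0,0],"twist":[0,0,0],"grip":0},{"delta_pos":[0.4,0,0],"twist":[0,0,0],"grip":0}]' 60
python3 track.py
```

```text
time_s: 12.55
ee_pos: [500.6, -10.7, 98.2]
ee_rot: [-90.0, 0.2, 2.8]
force: [-5.5, -0.9, 0.9]
gripper_width: 19.9
time_s: 13.05
ee_pos: [501.9, -10.6, 97.9]
ee_rot: [-90.0, 0.5, 2.8]
force: [-9.2, -1.3, 2.7]
gripper_width: 19.8
top L,R [(-24.19, 61), (-26.92, 60)] scene [(-22.3, 39), (-24.04, 40)] F [-9.2 -1.3  2.7] x [501.9 -10.6  97.9]
```

```bash
python3 -m pendant '[{"delta_pos":[0.07,0,0],"twist":[0,0,0],"grip":0},{"delta_pos":[0.14,0,0],"twist":[0,0,0],"grip":0},{"delta_pos":[0.21,0,0],"twist":[0,0,0],"grip":0},{"delta_pos":[0.28,0,0],"twist":[0,0,0],"grip":0},{"delta_pos":[0.35,0,0],"twist":[0,0,0],"grip":0}]' 60
python3 track.py
python3 -m pendant '[{"delta_pos":[0.05,0,0],"twist":[0,0,0],"grip":0},{"delta_pos":[0.1,0,0],"twist":[0,0,0],"grip":0},{"delta_pos":[0.15,0,0],"twist":[0,0,0],"grip":0},{"delta_pos":[0.2,0,0],"twist":[0,0,0],"grip":0},{"delta_pos":[0.25,0,0],"twist":[0,0,0],"grip":0}]' 60
python3 track.py
```

```text
time_s: 13.75
ee_pos: [505.0, -10.6, 97.8]
ee_rot: [-90.0, 0.5, 2.8]
force: [-8.8, -1.6, 3.2]
gripper_width: 20.0
top L,R [(-23.72, 53), (-22.16, 46)] scene [(-22.39, 39), (-21.33, 39)] F [-8.8 -1.6  3.2] x [505.  -10.6  97.8]
time_s: 14.45
ee_pos: [506.9, -10.5, 97.6]
ee_rot: [-90.0, 0.6, 2.8]
force: [-10.6, -0.8, 3.8]
gripper_width: 20.0
top L,R [(-22.61, 40), (-19.19, 35)] scene [(-22.4, 39), (-19.42, 39)] F [-10.6  -0.8   3.8] x [506.9 -10.5  97.6]
```

```bash
python3 -m pendant '[{"delta_pos":[0.03,0,0],"twist":[0,0,0],"grip":0},{"delta_pos":[0.06,0,0],"twist":[0,0,0],"grip":0},{"delta_pos":[0.09,0,0],"twist":[0,0,0],"grip":0},{"delta_pos":[0.12,0,0],"twist":[0,0,0],"grip":0},{"delta_pos":[0.12,0,0],"twist":[0,0,0],"grip":0}]' 60
python3 -m pendant '[{"delta_pos":[-1,0,0],"twist":[0,0,0],"grip":0},{"delta_pos":[-2.4,0,0],"twist":[0,0,0],"grip":0},{"delta_pos":[-2.6,0,3.2],"twist":[0,0,0],"grip":0},{"delta_pos":[-2.4,0,6.4],"twist":[0,0,0],"grip":0},{"delta_pos":[-2.2,0,9.6],"twist":[0,0,0],"grip":0}]' 60
python3 -m pendant '[{"delta_pos":[0,0,0],"twist":[0,0,0],"grip":0},{"delta_pos":[0,0,0],"twist":[0,0,0],"grip":0},{"delta_pos":[0,0,0],"twist":[0,0,0],"grip":0},{"delta_pos":[0,0,0],"twist":[0,0,0],"grip":0},{"delta_pos":[0,0,0],"twist":[0,0,0],"grip":0}]' 60
python3 track.py
```

```text
time_s: 15.15
ee_pos: [508.1, -10.4, 97.6]
ee_rot: [-90.0, 0.6, 2.8]
force: [-10.4, -1.6, 3.1]
gripper_width: 19.7
time_s: 15.65
ee_pos: [487.0, 85.8, 98.8]
ee_rot: [-90.0, -0.2, 2.7]
force: [0.9, -0.2, -2.1]
gripper_width: 19.7
time_s: 16.15
ee_pos: [486.5, 84.0, 98.5]
ee_rot: [-90.0, -0.0, 2.7]
force: [-0.8, 0.6, -2.2]
gripper_width: 19.9
top L,R [(-24.54, 70), (-21.11, 67)] scene [(-23.08, 47), (-18.02, 34)] F [-0.8  0.6 -2.2] x [486.5  84.   98.5]
```

```bash
python3 -m pendant '[{"delta_pos":[0.4,0,0],"twist":[0,0,0],"grip":0},{"delta_pos":[0.8,0,0],"twist":[0,0,0],"grip":0},{"delta_pos":[1.2,0,0],"twist":[0,0,0],"grip":0},{"delta_pos":[1.4,0,0],"twist":[0,0,0],"grip":0},{"delta_pos":[1.5,0,0],"twist":[0,0,0],"grip":0}]' 60
python3 -m pendant '[{"delta_pos":[0.1,0,0],"twist":[0,0,0],"grip":0},{"delta_pos":[0.2,0,0],"twist":[0,0,0],"grip":0},{"delta_pos":[0.3,0,0],"twist":[0,0,0],"grip":0},{"delta_pos":[0.4,0,0],"twist":[0,0,0],"grip":0},{"delta_pos":[0.5,0,0],"twist":[0,0,0],"grip":0}]' 60
python3 track.py
python3 -m pendant '[{"delta_pos":[0.07,0,0],"twist":[0,0,0],"grip":0},{"delta_pos":[0.14,0,0],"twist":[0,0,0],"grip":0},{"delta_pos":[0.21,0,0],"twist":[0,0,0],"grip":0},{"delta_pos":[0.28,0,0],"twist":[0,0,0],"grip":0},{"delta_pos":[0.35,0,0],"twist":[0,0,0],"grip":0}]' 60
python3 track.py
```

```text
time_s: 16.85
ee_pos: [499.7, 85.4, 98.1]
ee_rot: [-90.0, 0.3, 2.8]
force: [-5.5, -0.4, 1.0]
gripper_width: 19.6
time_s: 17.35
ee_pos: [502.6, 85.6, 97.9]
ee_rot: [-90.0, 0.5, 2.8]
force: [-8.9, 0.0, 2.1]
gripper_width: 19.6
top L,R [(-17.65, 7), (-21.07, 65)] scene [(-18.97, 40), (-18.1, 34)] F [-8.9  0.   2.1] x [502.6  85.6  97.9]
time_s: 18.05
ee_pos: [505.3, 85.7, 97.7]
ee_rot: [-90.0, 0.6, 2.7]
force: [-10.4, 1.0, 4.6]
gripper_width: 19.6
top L,R [None, (-20.96, 62)] scene [(-16.37, 41), (-18.11, 33)] F [-10.4   1.    4.6] x [505.3  85.7  97.7]
```

```bash
python3 -m pendant '[{"delta_pos":[0.03,0,0],"twist":[0,0,0],"grip":0},{"delta_pos":[0.06,0,0],"twist":[0,0,0],"grip":0},{"delta_pos":[0.09,0,0],"twist":[0,0,0],"grip":0},{"delta_pos":[0.12,0,0],"twist":[0,0,0],"grip":0},{"delta_pos":[0.14,0,0],"twist":[0,0,0],"grip":0}]' 60
python3 -m pendant '[{"delta_pos":[-1,0,0],"twist":[0,0,0],"grip":0},{"delta_pos":[-2.2,0,0],"twist":[0,0,0],"grip":0},{"delta_pos":[-2.2,0,-3.2],"twist":[0,0,0],"grip":0},{"delta_pos":[-2.0,0,-6.4],"twist":[0,0,0],"grip":0},{"delta_pos":[-1.8,0,-9.6],"twist":[0,0,0],"grip":0}]' 60
python3 -m pendant '[{"delta_pos":[0,0,0],"twist":[0,0,0],"grip":0},{"delta_pos":[0,0,0],"twist":[0,0,0],"grip":0},{"delta_pos":[0,0,0],"twist":[0,0,0],"grip":0},{"delta_pos":[0,0,0],"twist":[0,0,0],"grip":0},{"delta_pos":[0,0,0],"twist":[0,0,0],"grip":0}]' 60
python3 track.py
python3 - <<'E'
from h import *
p,d=imaging.grab_frame('top'); cv2.imwrite('pics/t7.png',p[220:340,160:360,::-1].repeat(4,0).repeat(4,1))
p,d=imaging.grab_frame('scene'); cv2.imwrite('pics/s7.png',p[150:300,240:480,::-1].repeat(3,0).repeat(3,1))
E
```

```text
time_s: 18.75
ee_pos: [506.6, 85.8, 97.7]
ee_rot: [-90.0, 0.6, 2.7]
force: [-10.4, -0.1, 3.3]
gripper_width: 19.6
time_s: 19.25
ee_pos: [498.1, -11.6, 98.8]
ee_rot: [-90.0, -0.1, 2.8]
force: [0.5, -0.5, -2.1]
gripper_width: 20.0
time_s: 19.75
ee_pos: [497.9, -10.0, 98.5]
ee_rot: [-90.0, -0.0, 2.8]
force: [0.7, -0.6, -1.7]
gripper_width: 19.7
top L,R [(-17.75, 69), (-20.97, 62)] scene [(-15.76, 40), (-19.41, 48)] F [ 0.7 -0.6 -1.7] x [497.9 -10.   98.5]
```

View pics/t7.png

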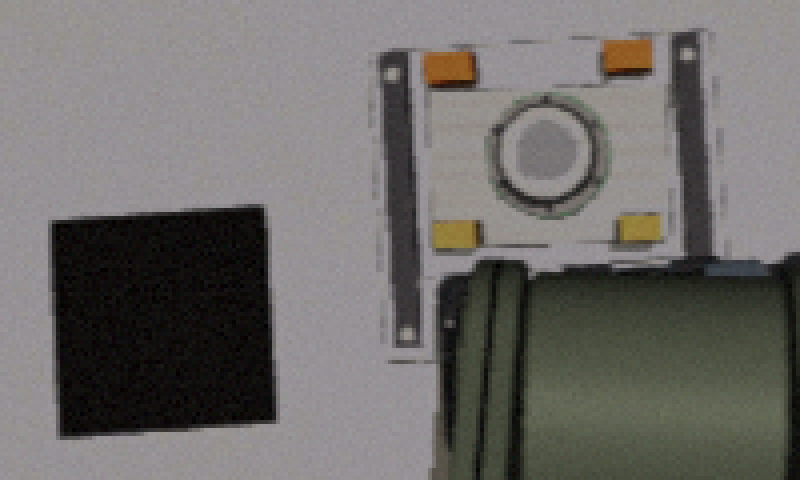

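View pics/s7.png

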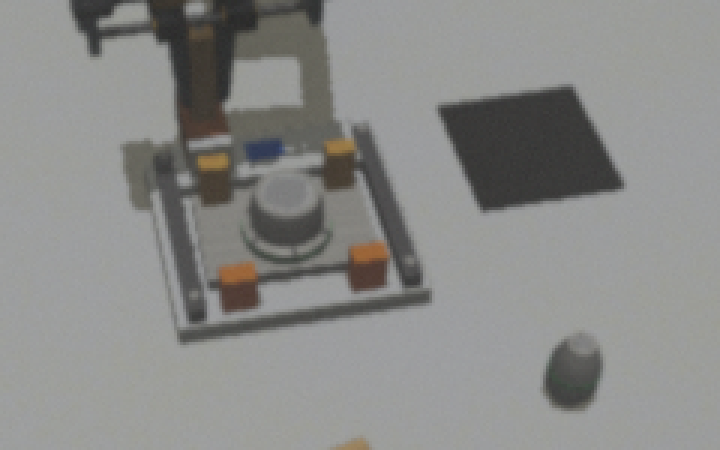

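```bash
python3 -m pendant '[{"delta_pos":[0.3,0,0],"twist":[0,0,0],"grip":0},{"delta_pos":[0.6,0,0],"twist":[0,0,0],"grip":0},{"delta_pos":[0.9,0,0],"twist":[0,0,0],"grip":0},{"delta_pos":[1.1,0,0],"twist":[0,0,0],"grip":0},{"delta_pos":[1.3,0,0],"twist":[0,0,0],"grip":0}]' 60
python3 -m pendant '[{"delta_pos":[0.1,0,0],"twist":[0,0,0],"grip":0},{"delta_pos":[0.2,0,0],"twist":[0,0,0],"grip":0},{"delta_pos":[0.27,0,0],"twist":[0,0,0],"grip":0},{"delta_pos":[0.34,0,0],"twist":[0,0,0],"grip":0},{"delta_pos":[0.4,0,0],"twist":[0,0,0],"grip":0}]' 60
python3 track.py
```

```text
time_s: 20.55
ee_pos: [508.0, -10.3, 98.0]
ee_rot: [-90.0, 0.4, 2.8]
force: [-8.5, -1.9, 3.2]
gripper_width: 19.7
time_s: 21.05
ee_pos: [510.9, -10.1, 97.8]
ee_rot: [-90.0, 0.5, 2.8]
force: [-8.2, -0.3, 3.1]
gripper_width: 19.8
top L,R [(-16.68, 47), (-14.95, 31)] scene [(-15.71, 41), (-15.44, 40)] F [-8.2 -0.3  3.1] x [510.9 -10.1  97.8]
```

```bash
python3 -m pendant '[{"delta_pos":[0.04,0,0],"twist":[0,0,0],"grip":0},{"delta_pos":[0.08,0,0],"twist":[0,0,0],"grip":0},{"delta_pos":[0.12,0,0],"twist":[0,0,0],"grip":0},{"delta_pos":[0.16,0,0],"twist":[0,0,0],"grip":0},{"delta_pos":[0.2,0,0],"twist":[0,0,0],"grip":0}]' 60
python3 -m pendant '[{"delta_pos":[0.02,0,0],"twist":[0,0,0],"grip":0},{"delta_pos":[0.04,0,0],"twist":[0,0,0],"grip":0},{"delta_pos":[0.06,0,0],"twist":[0,0,0],"grip":0},{"delta_pos":[0.08,0,0],"twist":[0,0,0],"grip":0},{"delta_pos":[0.1,0,0],"twist":[0,0,0],"grip":0}]' 60
python3 track.py
```

```text
time_s: 21.75
ee_pos: [512.2, -10.0, 97.7]
ee_rot: [-90.0, 0.6, 2.8]
force: [-10.5, -1.3, 3.7]
gripper_width: 19.8
time_s: 22.25
ee_pos: [513.1, -9.9, 97.7]
ee_rot: [-90.0, 0.6, 2.8]
force: [-10.7, -0.8, 4.4]
gripper_width: 19.8
top L,R [(-15.94, 36), (-11.24, 16)] scene [(-15.68, 41), (-13.26, 39)] F [-10.7  -0.8   4.4] x [513.1  -9.9  97.7]
```

```bash
python3 -m pendant '[{"delta_pos":[0.02,0,0],"twist":[0,0,0],"grip":0},{"delta_pos":[0.04,0,0],"twist":[0,0,0],"grip":0},{"delta_pos":[0.06,0,0],"twist":[0,0,0],"grip":0},{"delta_pos":[0.08,0,0],"twist":[0,0,0],"grip":0},{"delta_pos":[0.1,0,0],"twist":[0,0,0],"grip":0}]' 60
python3 track.py
```

```text
time_s: 22.95
ee_pos: [514.0, -9.8, 97.7]
ee_rot: [-90.0, 0.6, 2.8]
force: [-10.0, 0.4, 4.1]
gripper_width: 19.8
top L,R [(-15.42, 31), (-10.35, 15)] scene [(-15.73, 41), (-12.25, 39)] F [-10.    0.4   4.1] x [514.   -9.8  97.7]
```

```bash
python3 -m pendant '[{"delta_pos":[0.02,0,0],"twist":[0,0,0],"grip":0},{"delta_pos":[0.03,0,0],"twist":[0,0,0],"grip":0},{"delta_pos":[0.04,0,0],"twist":[0,0,0],"grip":0},{"delta_pos":[0.05,0,0],"twist":[0,0,0],"grip":0},{"delta_pos":[0.06,0,0],"twist":[0,0,0],"grip":0}]' 60
python3 track.py
```

```text
time_s: 23.65
ee_pos: [514.5, -9.8, 97.7]
ee_rot: [-90.0, 0.6, 2.8]
force: [-10.3, -0.6, 4.5]
gripper_width: 20.3
top L,R [(-15.3, 30), (-9.08, 10)] scene [(-15.83, 41), (-11.75, 40)] F [-10.3  -0.6   4.5] x [514.5  -9.8  97.7]
```

Now the left lug, which still has about 2.5–4 mm to go.

```bash
python3 -m pendant '[{"delta_pos":[-1,0,0],"twist":[0,0,0],"grip":0},{"delta_pos":[-2.4,0,0],"twist":[0,0,0],"grip":0},{"delta_pos":[-2.4,0,3.2],"twist":[0,0,0],"grip":0},{"delta_pos":[-2.2,0,6.4],"twist":[0,0,0],"grip":0},{"delta_pos":[-2.0,0,9.6],"twist":[0,0,0],"grip":0}]' 60
python3 -m pendant '[{"delta_pos":[0,0,0],"twist":[0,0,0],"grip":0},{"delta_pos":[0,0,0],"twist":[0,0,0],"grip":0},{"delta_pos":[0,0,0],"twist":[0,0,0],"grip":0},{"delta_pos":[0,0,0],"twist":[0,0,0],"grip":0},{"delta_pos":[0,0,0],"twist":[0,0,0],"grip":0}]' 60
python3 track.py
python3 - <<'E'
from h import *
p,d=imaging.grab_frame('top'); cv2.imwrite('pics/t8.png',cv2.resize(p[225:300,240:350,::-1],None,fx=7,fy=7,interpolation=cv2.INTER_CUBIC))
E
```

```text
time_s: 24.35
ee_pos: [495.5, 86.1, 98.8]
ee_rot: [-90.0, -0.1, 2.7]
force: [0.2, 0.0, -2.0]
gripper_width: 19.4
time_s: 24.85
ee_pos: [495.0, 84.4, 98.5]
ee_rot: [-90.0, -0.0, 2.7]
force: [0.3, 0.6, -1.8]
gripper_width: 19.6
top L,R [(-17.71, 70), (-14.79, 66)] scene [(-16.53, 48), (-11.84, 34)] F [ 0.3  0.6 -1.8] x [495.   84.4  98.5]
```

View pics/t8.png

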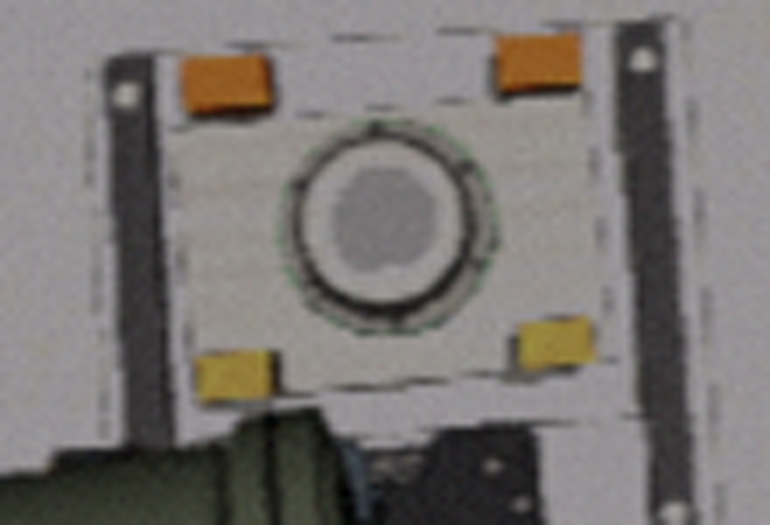

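The top view shows the right rear corner at or almost at its stop, near (540,95), and the left about 2 px short.

```bash
python3 -m pendant '[{"delta_pos":[0.4,0,0],"twist":[0,0,0],"grip":0},{"delta_pos":[0.8,0,0],"twist":[0,0,0],"grip":0},{"delta_pos":[1.1,0,0],"twist":[0,0,0],"grip":0},{"delta_pos":[1.3,0,0],"twist":[0,0,0],"grip":0},{"delta_pos":[1.5,0,0],"twist":[0,0,0],"grip":0}]' 60
python3 -m pendant '[{"delta_pos":[0.05,0,0],"twist":[0,0,0],"grip":0},{"delta_pos":[0.1,0,0],"twist":[0,0,0],"grip":0},{"delta_pos":[0.15,0,0],"twist":[0,0,0],"grip":0},{"delta_pos":[0.2,0,0],"twist":[0,0,0],"grip":0},{"delta_pos":[0.24,0,0],"twist":[0,0,0],"grip":0}]' 60
python3 track.py
python3 -m pendant '[{"delta_pos":[0.03,0,0],"twist":[0,0,0],"grip":0},{"delta_pos":[0.06,0,0],"twist":[0,0,0],"grip":0},{"delta_pos":[0.09,0,0],"twist":[0,0,0],"grip":0},{"delta_pos":[0.12,0,0],"twist":[0,0,0],"grip":0},{"delta_pos":[0.15,0,0],"twist":[0,0,0],"grip":0}]' 60
python3 track.py
```

```text
time_s: 25.6
ee_pos: [506.6, 85.7, 97.9]
ee_rot: [-90.0, 0.5, 2.8]
force: [-9.3, 0.1, 2.6]
gripper_width: 19.6
time_s: 26.1
ee_pos: [508.4, 85.8, 97.9]
ee_rot: [-90.0, 0.5, 2.8]
force: [-8.8, 0.8, 3.5]
gripper_width: 20.0
top L,R [None, (-14.83, 66)] scene [(-13.26, 41), (-11.89, 34)] F [-8.8  0.8  3.5] x [508.4  85.8  97.9]
time_s: 26.8
ee_pos: [509.7, 85.9, 97.8]
ee_rot: [-90.0, 0.5, 2.8]
force: [-9.8, 0.4, 3.2]
gripper_width: 19.7
top L,R [None, (-14.81, 66)] scene [(-12.09, 40), (-11.87, 35)] F [-9.8  0.4  3.2] x [509.7  85.9  97.8]
```

```bash
python3 -m pendant '[{"delta_pos":[0.02,0,0],"twist":[0,0,0],"grip":0},{"delta_pos":[0.04,0,0],"twist":[0,0,0],"grip":0},{"delta_pos":[0.06,0,0],"twist":[0,0,0],"grip":0},{"delta_pos":[0.08,0,0],"twist":[0,0,0],"grip":0},{"delta_pos":[0.1,0,0],"twist":[0,0,0],"grip":0}]' 60
python3 -m pendant '[{"delta_pos":[0.02,0,0],"twist":[0,0,0],"grip":0},{"delta_pos":[0.04,0,0],"twist":[0,0,0],"grip":0},{"delta_pos":[0.06,0,0],"twist":[0,0,0],"grip":0},{"delta_pos":[0.08,0,0],"twist":[0,0,0],"grip":0},{"delta_pos":[0.1,0,0],"twist":[0,0,0],"grip":0}]' 60
python3 track.py
```

```text
time_s: 27.5
ee_pos: [510.0, 85.9, 97.8]
ee_rot: [-90.0, 0.6, 2.7]
force: [-10.6, 0.2, 3.9]
gripper_width: 19.7
time_s: 28.0
ee_pos: [510.1, 86.0, 97.7]
ee_rot: [-90.0, 0.7, 2.8]
force: [-11.6, 0.7, 6.4]
gripper_width: 19.5
top L,R [None, (-14.77, 65)] scene [(-11.97, 40), (-11.96, 35)] F [-11.6   0.7   6.4] x [510.1  86.   97.7]
```

The left lug has gone solid: the TCP stalled at 510.1 while the force rose to 11.6 N. I check the right side is solid too before the firm pushes.

```bash
python3 -m pendant '[{"delta_pos":[-1,0,0],"twist":[0,0,0],"grip":0},{"delta_pos":[-2.2,0,0],"twist":[0,0,0],"grip":0},{"delta_pos":[-2.2,0,-3.2],"twist":[0,0,0],"grip":0},{"delta_pos":[-1.8,0,-6.4],"twist":[0,0,0],"grip":0},{"delta_pos":[-1.4,0,-9.6],"twist":[0,0,0],"grip":0}]' 60
python3 -m pendant '[{"delta_pos":[0,0,0],"twist":[0,0,0],"grip":0},{"delta_pos":[0,0,0],"twist":[0,0,0],"grip":0},{"delta_pos":[0,0,0],"twist":[0,0,0],"grip":0},{"delta_pos":[0,0,0],"twist":[0,0,0],"grip":0},{"delta_pos":[0,0,0],"twist":[0,0,0],"grip":0}]' 60
python3 track.py
```

```text
time_s: 28.7
ee_pos: [506.6, -11.2, 98.8]
ee_rot: [-90.0, -0.1, 2.8]
force: [-0.6, -0.2, -1.8]
gripper_width: 20.0
time_s: 29.2
ee_pos: [506.3, -9.6, 98.5]
ee_rot: [-90.0, -0.0, 2.8]
force: [0.5, -0.1, -2.4]
gripper_width: 19.8
top L,R [(-14.73, 69), (-14.81, 66)] scene [(-12.63, 41), (-13.07, 48)] F [ 0.5 -0.1 -2.4] x [506.3  -9.6  98.5]
```

```bash
python3 -m pendant '[{"delta_pos":[0.3,0,0],"twist":[0,0,0],"grip":0},{"delta_pos":[0.6,0,0],"twist":[0,0,0],"grip":0},{"delta_pos":[0.8,0,0],"twist":[0,0,0],"grip":0},{"delta_pos":[0.95,0,0],"twist":[0,0,0],"grip":0},{"delta_pos":[1.1,0,0],"twist":[0,0,0],"grip":0}]' 60
python3 -m pendant '[{"delta_pos":[0.04,0,0],"twist":[0,0,0],"grip":0},{"delta_pos":[0.08,0,0],"twist":[0,0,0],"grip":0},{"delta_pos":[0.12,0,0],"twist":[0,0,0],"grip":0},{"delta_pos":[0.16,0,0],"twist":[0,0,0],"grip":0},{"delta_pos":[0.2,0,0],"twist":[0,0,0],"grip":0}]' 60
python3 -m pendant '[{"delta_pos":[0.04,0,0],"twist":[0,0,0],"grip":0},{"delta_pos":[0.08,0,0],"twist":[0,0,0],"grip":0},{"delta_pos":[0.1,0,0],"twist":[0,0,0],"grip":0},{"delta_pos":[0.12,0,0],"twist":[0,0,0],"grip":0},{"delta_pos":[0.12,0,0],"twist":[0,0,0],"grip":0}]' 60
python3 track.py
```

```text
time_s: 29.9
ee_pos: [514.5, -10.0, 98.0]
ee_rot: [-90.0, 0.4, 2.8]
force: [-8.3, -0.6, 3.2]
gripper_width: 20.0
time_s: 30.4
ee_pos: [514.7, -9.9, 97.8]
ee_rot: [-90.0, 0.6, 2.8]
force: [-10.1, -0.8, 4.4]
gripper_width: 19.9
time_s: 30.9
ee_pos: [514.8, -9.9, 97.7]
ee_rot: [-90.0, 0.7, 2.8]
force: [-12.1, -1.3, 5.9]
gripper_width: 19.8
top L,R [(-12.9, 38), None] scene [(-12.65, 41), (-11.71, 41)] F [-12.1  -1.3   5.9] x [514.8  -9.9  97.7]
```

Both sides are solid. The wrist also shows an upward friction component, so I'll ease the tool up during the firm push to keep the total contact force in bounds. Back to the left lug.

```bash
python3 -m pendant '[{"delta_pos":[-1,0,0],"twist":[0,0,0],"grip":0},{"delta_pos":[-2.4,0,0],"twist":[0,0,0],"grip":0},{"delta_pos":[-2.6,0,3.2],"twist":[0,0,0],"grip":0},{"delta_pos":[-2.4,0,6.4],"twist":[0,0,0],"grip":0},{"delta_pos":[-2.1,0,9.6],"twist":[0,0,0],"grip":0}]' 60
python3 -m pendant '[{"delta_pos":[0,0,0],"twist":[0,0,0],"grip":0},{"delta_pos":[0,0,0],"twist":[0,0,0],"grip":0},{"delta_pos":[0.2,0,0],"twist":[0,0,0],"grip":0},{"delta_pos":[0.4,0,0],"twist":[0,0,0],"grip":0},{"delta_pos":[0.6,0,0],"twist":[0,0,0],"grip":0}]' 60
python3 track.py
```

```text
time_s: 31.6
ee_pos: [495.6, 86.1, 98.8]
ee_rot: [-90.0, -0.1, 2.7]
force: [0.7, 0.0, -2.1]
gripper_width: 19.6
time_s: 32.1
ee_pos: [501.4, 84.7, 98.5]
ee_rot: [-90.0, -0.0, 2.7]
force: [-0.4, -0.7, -1.7]
gripper_width: 19.8
top L,R [(-14.33, 64), (-14.78, 66)] scene [(-13.27, 48), (-11.87, 34)] F [-0.4 -0.7 -1.7] x [501.4  84.7  98.5]
```

```bash
python3 -m pendant '[{"delta_pos":[0.3,0,0],"twist":[0,0,0],"grip":0},{"delta_pos":[0.55,0,0],"twist":[0,0,0],"grip":0},{"delta_pos":[0.75,-0.02,0],"twist":[0,0,0],"grip":0},{"delta_pos":[0.95,-0.04,0],"twist":[0,0,0],"grip":0},{"delta_pos":[1.15,-0.06,0],"twist":[0,0,0],"grip":0}]' 60
python3 -m pendant '[{"delta_pos":[0.05,-0.02,0],"twist":[0,0,0],"grip":0},{"delta_pos":[0.1,-0.04,0],"twist":[0,0,0],"grip":0},{"delta_pos":[0.15,-0.06,0],"twist":[0,0,0],"grip":0},{"delta_pos":[0.2,-0.08,0],"twist":[0,0,0],"grip":0},{"delta_pos":[0.25,-0.1,0],"twist":[0,0,0],"grip":0}]' 60
```

```text
time_s: 32.8
ee_pos: [509.9, 85.9, 98.7]
ee_rot: [-90.0, 0.4, 2.8]
force: [-7.7, -0.1, 3.0]
gripper_width: 19.7
time_s: 33.3
ee_pos: [510.1, 85.9, 98.9]
ee_rot: [-90.0, 0.6, 2.8]
force: [-9.5, -0.1, 0.2]
gripper_width: 19.7
```

```bash
python3 -m pendant '[{"delta_pos":[0.06,-0.01,0],"twist":[0,0,0],"grip":0},{"delta_pos":[0.12,-0.02,0],"twist":[0,0,0],"grip":0},{"delta_pos":[0.18,-0.03,0],"twist":[0,0,0],"grip":0},{"delta_pos":[0.24,-0.04,0],"twist":[0,0,0],"grip":0},{"delta_pos":[0.3,-0.05,0],"twist":[0,0,0],"grip":0}]' 60
python3 -m pendant '[{"delta_pos":[0.06,-0.01,0],"twist":[0,0,0],"grip":0},{"delta_pos":[0.12,-0.02,0],"twist":[0,0,0],"grip":0},{"delta_pos":[0.18,-0.03,0],"twist":[0,0,0],"grip":0},{"delta_pos":[0.24,-0.04,0],"twist":[0,0,0],"grip":0},{"delta_pos":[0.3,-0.05,0],"twist":[0,0,0],"grip":0}]' 60
```

```text
time_s: 33.8
ee_pos: [510.4, 85.9, 99.0]
ee_rot: [-90.0, 1.0, 2.7]
force: [-14.3, -0.1, 3.6]
gripper_width: 19.5
time_s: 34.3
ee_pos: [510.7, 86.0, 99.2]
ee_rot: [-90.0, 1.3, 2.7]
force: [-19.4, 0.3, 7.3]
gripper_width: 20.0
```

```bash
python3 -m pendant '[{"delta_pos":[0.04,-0.02,0],"twist":[0,0,0],"grip":0},{"delta_pos":[0.08,-0.04,0],"twist":[0,0,0],"grip":0},{"delta_pos":[0.08,-0.04,0],"twist":[0,0,0],"grip":0},{"delta_pos":[0.08,-0.04,0],"twist":[0,0,0],"grip":0},{"delta_pos":[0.08,-0.04,0],"twist":[0,0,0],"grip":0}]' 60
python3 track.py
```

```text
time_s: 34.8
ee_pos: [510.7, 85.9, 99.2]
ee_rot: [-90.0, 1.4, 2.7]
force: [-19.6, -1.5, 5.7]
gripper_width: 19.6
top L,R [None, (-14.57, 63)] scene [(-11.97, 41), (-11.91, 35)] F [-19.6  -1.5   5.7] x [510.7  85.9  99.2]
```

```bash
python3 -m pendant '[{"delta_pos":[0.03,0,0],"twist":[0,0,0],"grip":0},{"delta_pos":[0.06,-0.02,0],"twist":[0,0,0],"grip":0},{"delta_pos":[0.08,-0.02,0],"twist":[0,0,0],"grip":0},{"delta_pos":[0.08,-0.02,0],"twist":[0,0,0],"grip":0},{"delta_pos":[0.08,-0.02,0],"twist":[0,0,0],"grip":0}]' 60
python3 -m pendant '[{"delta_pos":[-1,0.1,0],"twist":[0,0,0],"grip":0},{"delta_pos":[-2.8,0.3,0],"twist":[0,0,0],"grip":0},{"delta_pos":[-2.8,0.34,-3.2],"twist":[0,0,0],"grip":0},{"delta_pos":[-2.6,0.34,-6.4],"twist":[0,0,0],"grip":0},{"delta_pos":[-2.4,0.34,-9.6],"twist":[0,0,0],"grip":0}]' 60
python3 -m pendant '[{"delta_pos":[0,0,0],"twist":[0,0,0],"grip":0},{"delta_pos":[0,0,0],"twist":[0,0,0],"grip":0},{"delta_pos":[0,0,0],"twist":[0,0,0],"grip":0},{"delta_pos":[0,0,0],"twist":[0,0,0],"grip":0},{"delta_pos":[0,0,0],"twist":[0,0,0],"grip":0}]' 60
python3 track.py
python3 - <<'E'
from h import *
p,d=imaging.grab_frame('scene'); cv2.imwrite('pics/s9.png',p[150:300,240:480,::-1].repeat(3,0).repeat(3,1))
E
```

```text
time_s: 35.5
ee_pos: [510.8, 86.0, 99.3]
ee_rot: [-90.0, 1.5, 2.7]
force: [-21.0, 0.7, 6.9]
gripper_width: 19.7
time_s: 36.0
ee_pos: [504.0, -11.4, 98.6]
ee_rot: [-90.0, -0.1, 2.8]
force: [0.1, -0.4, -2.2]
gripper_width: 19.9
time_s: 36.5
ee_pos: [503.2, -9.8, 98.3]
ee_rot: [-90.0, -0.0, 2.8]
force: [-0.3, 0.3, -2.7]
gripper_width: 20.0
top L,R [(-14.77, 70), (-14.76, 66)] scene [(-12.62, 41), (-13.04, 48)] F [-0.3  0.3 -2.7] x [503.2  -9.8  98.3]
```

View pics/s9.png

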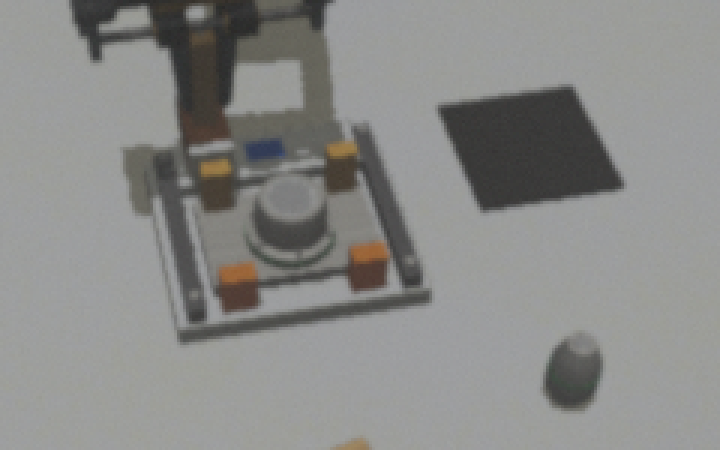

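The left push was held at 20–21 N. The scene view shows both rear corners at the stops and the mallet upright in front of the right lug. Now the right push.

```bash
python3 -m pendant '[{"delta_pos":[0.4,0,0],"twist":[0,0,0],"grip":0},{"delta_pos":[0.8,0,0],"twist":[0,0,0],"grip":0},{"delta_pos":[1.05,-0.02,0],"twist":[0,0,0],"grip":0},{"delta_pos":[1.25,-0.04,0],"twist":[0,0,0],"grip":0},{"delta_pos":[1.45,-0.06,0],"twist":[0,0,0],"grip":0}]' 60
python3 -m pendant '[{"delta_pos":[0.05,-0.02,0],"twist":[0,0,0],"grip":0},{"delta_pos":[0.1,-0.04,0],"twist":[0,0,0],"grip":0},{"delta_pos":[0.15,-0.06,0],"twist":[0,0,0],"grip":0},{"delta_pos":[0.2,-0.08,0],"twist":[0,0,0],"grip":0},{"delta_pos":[0.25,-0.1,0],"twist":[0,0,0],"grip":0}]' 60
python3 -m pendant '[{"delta_pos":[0.06,-0.01,0],"twist":[0,0,0],"grip":0},{"delta_pos":[0.12,-0.02,0],"twist":[0,0,0],"grip":0},{"delta_pos":[0.18,-0.03,0],"twist":[0,0,0],"grip":0},{"delta_pos":[0.24,-0.04,0],"twist":[0,0,0],"grip":0},{"delta_pos":[0.3,-0.05,0],"twist":[0,0,0],"grip":0}]' 60
```

```text
time_s: 37.25
ee_pos: [514.6, -10.0, 98.4]
ee_rot: [-90.0, 0.4, 2.8]
force: [-8.4, -1.3, 2.0]
gripper_width: 19.6
time_s: 37.75
ee_pos: [514.8, -10.0, 98.6]
ee_rot: [-90.0, 0.7, 2.8]
force: [-9.7, -2.3, 0.6]
gripper_width: 19.9
time_s: 38.25
ee_pos: [515.1, -10.0, 98.7]
ee_rot: [-90.0, 1.1, 2.8]
force: [-15.2, -2.4, 4.6]
gripper_width: 19.8
```

```bash
python3 -m pendant '[{"delta_pos":[0.06,-0.01,0],"twist":[0,0,0],"grip":0},{"delta_pos":[0.12,-0.02,0],"twist":[0,0,0],"grip":0},{"delta_pos":[0.18,-0.03,0],"twist":[0,0,0],"grip":0},{"delta_pos":[0.24,-0.05,0],"twist":[0,0,0],"grip":0},{"delta_pos":[0.3,-0.07,0],"twist":[0,0,0],"grip":0}]' 60
python3 -m pendant '[{"delta_pos":[0.04,-0.02,0],"twist":[0,0,0],"grip":0},{"delta_pos":[0.08,-0.03,0],"twist":[0,0,0],"grip":0},{"delta_pos":[0.08,-0.03,0],"twist":[0,0,0],"grip":0},{"delta_pos":[0.08,-0.03,0],"twist":[0,0,0],"grip":0},{"delta_pos":[0.08,-0.03,0],"twist":[0,0,0],"grip":0}]' 60
python3 track.py
```

```text
time_s: 38.75
ee_pos: [515.4, -9.9, 98.9]
ee_rot: [-90.0, 1.4, 2.8]
force: [-18.6, -1.7, 6.1]
gripper_width: 19.8
time_s: 39.25
ee_pos: [515.5, -9.9, 99.0]
ee_rot: [-90.0, 1.5, 2.8]
force: [-20.2, -3.1, 5.7]
gripper_width: 19.8
top L,R [(-11.87, 24), None] scene [(-12.64, 42), (-11.68, 41)] F [-20.2  -3.1   5.7] x [515.5  -9.9  99. ]
```

```bash
python3 -m pendant '[{"delta_pos":[0,0,0],"twist":[0,0,0],"grip":0},{"delta_pos":[-1.5,0.1,0],"twist":[0,0,0],"grip":0},{"delta_pos":[-4.5,0,0],"twist":[0,0,0],"grip":0},{"delta_pos":[-5,-2,0],"twist":[0,0,0],"grip":0},{"delta_pos":[-5,-4,0],"twist":[0,0,0],"grip":0}]' 60
python3 -m pendant '[{"delta_pos":[0,0,4.5],"twist":[0,0,0],"grip":0},{"delta_pos":[0,0,9],"twist":[0,0,0],"grip":0},{"delta_pos":[0,0,13.5],"twist":[0,0,0],"grip":0},{"delta_pos":[1,0,18],"twist":[0,0,0],"grip":0},{"delta_pos":[2,0,22.5],"twist":[0,0,0],"grip":0}]' 60
python3 -m pendant '[{"delta_pos":[1,0,3],"twist":[0,0,0],"grip":0},{"delta_pos":[1,0,3],"twist":[0,0,0],"grip":0},{"delta_pos":[1,0,3],"twist":[0,0,0],"grip":0},{"delta_pos":[1,0,3],"twist":[0,0,0],"grip":0},{"delta_pos":[1,0,3],"twist":[0,0,0],"grip":0}]' 60
python3 track.py
```

```text
time_s: 39.95
ee_pos: [475.6, -11.8, 141.4]
ee_rot: [-90.0, 0.1, 2.7]
force: [1.6, -0.8, -1.9]
gripper_width: 19.6
time_s: 40.45
ee_pos: [486.5, 215.9, 141.7]
ee_rot: [-90.0, -0.1, 2.8]
force: [0.5, -0.4, -3.2]
gripper_width: 19.8
time_s: 40.95
ee_pos: [494.6, 243.2, 141.4]
ee_rot: [-90.0, 0.0, 2.7]
force: [0.4, -1.1, -2.8]
gripper_width: 19.8
top L,R [(-14.79, 69), (-14.72, 65)] scene [(-12.12, 35), (-12.0, 32)] F [ 0.4 -1.1 -2.8] x [494.6 243.2 141.4]
```

```bash
python3 -m pendant '[{"delta_pos":[1,0,1],"twist":[0,0,0],"grip":0},{"delta_pos":[1.1,2,1],"twist":[0,0,0],"grip":0},{"delta_pos":[1.1,4.5,1],"twist":[0,0,0],"grip":0},{"delta_pos":[1.1,6.5,1],"twist":[0,0,0],"grip":0},{"delta_pos":[1.1,7.2,1],"twist":[0,0,0],"grip":0}]' 60
python3 -m pendant '[{"delta_pos":[0,0.1,0],"twist":[0,0,0],"grip":0},{"delta_pos":[0,0.15,0],"twist":[0,0,0],"grip":0},{"delta_pos":[0,0.2,0],"twist":[0,0,0],"grip":0},{"delta_pos":[0,0.25,0],"twist":[0,0,0],"grip":0},{"delta_pos":[0,0.3,0],"twist":[0,0,0],"grip":0}]' 60
python3 - <<'E'
from h import *
p,d=imaging.grab_frame('scene'); cv2.imwrite('pics/s10.png',p[130:250,360:480,::-1].repeat(5,0).repeat(5,1))
E
```

```text
time_s: 41.65
ee_pos: [504.0, 253.9, 67.5]
ee_rot: [-90.1, 0.2, 2.7]
force: [-0.3, -0.1, -2.0]
gripper_width: 19.7
time_s: 42.15
ee_pos: [505.6, 255.0, 67.0]
ee_rot: [-90.0, -0.1, 2.8]
force: [-0.2, 0.2, -2.3]
gripper_width: 19.7
```

View pics/s10.png

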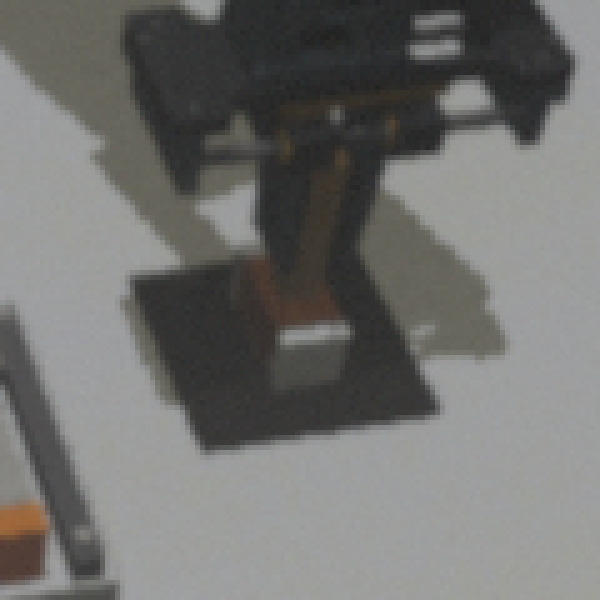

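The mallet hangs upright just over the middle of the mat. I lower until the weight comes off, then release.

```bash
python3 -m pendant '[{"delta_pos":[0,0.05,0],"twist":[0,0,0],"grip":0},{"delta_pos":[0,0.1,0],"twist":[0,0,0],"grip":0},{"delta_pos":[0,0.15,0],"twist":[0,0,0],"grip":0},{"delta_pos":[0,0.2,0],"twist":[0,0,0],"grip":0},{"delta_pos":[0,0.25,0],"twist":[0,0,0],"grip":0}]' 60
python3 -m pendant '[{"delta_pos":[0,0.05,0],"twist":[0,0,0],"grip":0},{"delta_pos":[0,0.1,0],"twist":[0,0,0],"grip":0},{"delta_pos":[0,0.1,0],"twist":[0,0,0],"grip":0},{"delta_pos":[0,0.1,0],"twist":[0,0,0],"grip":0},{"delta_pos":[0,0.1,0],"twist":[0,0,0],"grip":0}]' 60
```

```text
time_s: 42.7
ee_pos: [505.2, 254.9, 63.8]
ee_rot: [-90.0, 0.0, 2.8]
force: [0.4, 0.4, -2.9]
gripper_width: 19.7
time_s: 43.2
ee_pos: [505.3, 254.9, 63.7]
ee_rot: [-90.0, -0.0, 2.8]
force: [-1.4, -0.9, 5.6]
gripper_width: 19.8
```

```bash
python3 -m pendant '[{"delta_pos":[0,-0.03,0],"twist":[0,0,0],"grip":0},{"delta_pos":[0,-0.05,0],"twist":[0,0,0],"grip":0},{"delta_pos":[0,-0.05,0],"twist":[0,0,0],"grip":25},{"delta_pos":[0,-0.05,0],"twist":[0,0,0],"grip":40},{"delta_pos":[0,-0.05,0],"twist":[0,0,0],"grip":60}]' 20
python3 -m pendant '[{"delta_pos":[0,0,0],"twist":[0,0,0],"grip":80},{"delta_pos":[0,0,0],"twist":[0,0,0],"grip":80},{"delta_pos":[0,0,0],"twist":[0,0,0],"grip":80},{"delta_pos":[0,0,0],"twist":[0,0,0],"grip":80},{"delta_pos":[0,0,0],"twist":[0,0,0],"grip":80}]'
python3 -m pendant '[{"delta_pos":[0,-2,0],"twist":[0,0,0],"grip":80},{"delta_pos":[0,-5,0],"twist":[0,0,0],"grip":80},{"delta_pos":[0,-9,0],"twist":[0,0,0],"grip":80},{"delta_pos":[0,-13,0],"twist":[0,0,0],"grip":80},{"delta_pos":[0,-13,0],"twist":[0,0,0],"grip":80}]'
python3 -m pendant '[{"delta_pos":[-3,0,3],"twist":[0,0,0],"grip":80},{"delta_pos":[-6,0,6],"twist":[0,0,0],"grip":80},{"delta_pos":[-9,0,9],"twist":[0,0,0],"grip":80},{"delta_pos":[-12,0,12],"twist":[0,0,0],"grip":80},{"delta_pos":[-12,0,12],"twist":[0,0,0],"grip":80}]'
python3 track.py
python3 - <<'E'
from h import *
p,d=imaging.grab_frame('top'); cv2.imwrite('pics/t11.png',cv2.resize(p[220:340,160:360,::-1],None,fx=4,fy=4,interpolation=cv2.INTER_CUBIC))
p,d=imaging.grab_frame('scene'); cv2.imwrite('pics/s11.png',p[130:280,270:470,::-1].repeat(4,0).repeat(4,1))
E
```

```text
time_s: 43.7
ee_pos: [505.3, 254.9, 63.1]
ee_rot: [-90.0, -0.0, 2.8]
force: [-0.3, 0.1, 1.1]
gripper_width: 36.4
time_s: 44.2
ee_pos: [505.3, 254.9, 63.4]
ee_rot: [-90.0, -0.0, 2.8]
force: [-0.8, -1.2, 0.7]
gripper_width: 72.6
time_s: 44.7
ee_pos: [508.3, 256.4, 199.5]
ee_rot: [-89.7, -0.7, 2.8]
force: [-0.4, -0.6, 1.2]
gripper_width: 73.1
time_s: 45.2
ee_pos: [376.0, 371.2, 192.7]
ee_rot: [-90.0, 0.1, 3.0]
force: [-0.1, -0.5, -0.3]
gripper_width: 73.0
top L,R [(-14.81, 70), (-14.74, 66)] scene [(-12.15, 34), (-12.07, 32)] F [-0.1 -0.5 -0.3] x [376.  371.2 192.7]
```

View pics/t11.png

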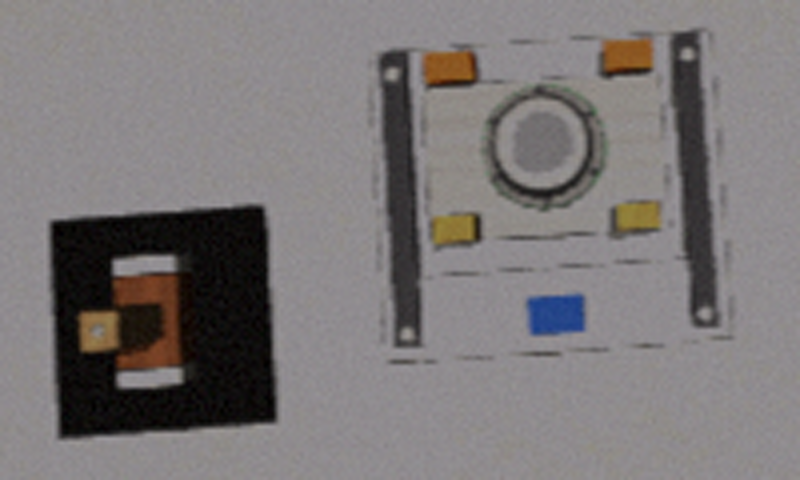

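View pics/s11.png

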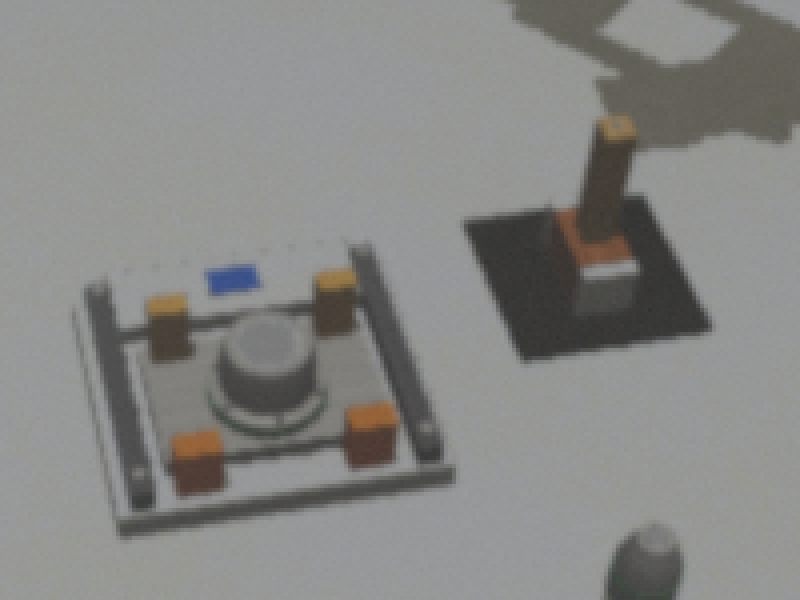

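The top view shows the mallet upright near the middle of the mat (head about (150,320) in the crop), the plate's rear edge against both stops, and both lugs level. I hand in.

```bash
python3 -c "
from workcell import job
print(job.job_done())"
```

```text
the job is handed in; nothing more can be done
None
```

The carriage is driven home and seated, the mallet is back on its mat head down, and I handed the job in at about 45 s. No verdict was reported.

- **Driving:** I gripped the mallet by its handle at 60 N and drove the lugs alternately, left–right–left–right–left, with slow pushes of about 9–10 N at the wrist rather than quick taps. A last light push on the right lug confirmed it was solid. By camera tracking, neither lug got more than about 4 mm ahead.
- **Seating:** I pressed the left lug first (19–21 N along the drive), then the right (19–20 N). Upward friction at the lug made the total contact force an estimated 22–23 N, under the 26 N limit. The wrist force is only read at the end of each half-second move, so brief peaks were not seen.
- **Last checks:**
  - **Lugs:** they are level within 0.1 mm in both camera views. Each stopped advancing under rising force, and the plate's rear edge sits at both orange stops in the pictures.
  - **Mallet:** it stands upright near the middle of the mat.
  - **Arm:** it is clear of everything. I saw no sign of touching the lens or the other objects, but I did not re-measure the ones outside the last close-up views.
- **Disagreements:** the top and wrist cameras differed by 2–4 mm in y. Measured travel to solid contact was about 0.9–1.2 mm longer than my camera estimate, so I relied on the stall and the force rise instead.

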